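Tap the cast block loose from its mould

TASK

The concrete block has stuck between the side rails of its steel mould. Take the small wooden mallet and, with short light taps of its end face on the block's near face, left part first and then right and left in turn, walk the block straight away from you until its whole far end sticks out about 20 mm beyond the far ends of the rails, roughly square. Then stand the mallet upright on the bench beside the mould and let go.

Things in the scene. Friction and masses are not known exactly. Their poses are not given: they have to be found in the camera images.
- mould: Open steel mould, fixed. Origin on the bench, midway between two side rails 80 mm long (x = -40 to 40), inner faces at y = +-53 mm, 12 mm thick, tops 38 mm above the bench, low feet outside; ends open. Base plate 8 mm thick, x = -65 to 95, y = +-85 mm. +x runs along the rails away from the robot (within 17 degrees of straight ahead), the way out for the block; +y left; z up.
- block: Grey concrete block between the rails, loose on the base plate, 70 (x) x 96 (y) x 42 mm high, about 0.6 kg; 5 mm clear of each rail. Origin: centre of its underside, at first 2 to 8 mm nearer than the mould's; axes as the mould's. Held by friction only (4 to 8 N). Pushed 8 mm on one side it turns, the other side hardly advancing; past 5 to 8 degrees it binds on the rails.
- tap_left (a point): Spot to tap on the left half of the block's near upright face: 30 mm left of its middle, 22 mm above its underside. Moves with the block.
- tap_right (a point): Spot to tap on the right half of the block's near upright face: 30 mm right of its middle, 22 mm above its underside. Moves with the block.
- mallet: Small wooden mallet standing on its head on the bench right of the mould, handle up. Head 80 (x) x 34 (y) x 44 mm high; flat striking faces at x = +-40 mm. Handle 26 (x) x 22 (y) mm, in the middle, top 105 mm above the underside. 0.25 kg. Origin: centre of the underside; z up the handle. Best gripped just above the head, fingers closing along x.

How it is judged:
On the way, in this order (a step that is already met when the one before it is completed fails the run):
1. the mallet taps the left part of the near face while the block is still in (contact force between mallet and block above 0.5 N and horizontal distance between mallet and tap_left below 0.048 m and x of tap_left in the frame of mould below -0.02 m).
2. then the right part, while that side is not yet out (contact force between mallet and block above 0.5 N and horizontal distance between mallet and tap_right below 0.048 m and x of tap_right in the frame of mould below -0.02 m).
3. then the left part again (contact force between mallet and block above 0.5 N and horizontal distance between mallet and tap_left below 0.048 m).
At the end, for the whole second after the job is handed in: The block's far end stands about 10 to 45 mm beyond the far ends of the rails at both sides (tap spots at mould x from -20 to +15 mm), square within 11 degrees, flat and at rest; the mallet stands upright on the bench, over 110 mm from the mould's origin, at rest (x of tap_left in the frame of mould between -0.02 and 0.015 m and x of tap_right in the frame of mould between -0.02 and 0.015 m and angle between the x axis of block and the x axis of mould, either way round below 0.2 rad and angle between block's own z axis and vertical below 0.1 rad and linear speed of each of block, mallet below 0.01 m/s and angle between mallet's own z axis and vertical below 0.15 rad and height (world z) of mallet between -0.006 and 0.006 m and horizontal distance between mallet and mould above 0.11 m); the robot touches nothing.
It fails at once if the block is struck hard (more than 60 N) (contact force between mallet and block above 60 N).
It also fails if it takes over 58 s, if anything falls off the work surface, if the arm or the gripper's body presses on something with over 40 N, if the wrist force passes 120 N, or if a joint passes its speed limit or range.

ROBOT

A 7-joint arm with a two-finger parallel gripper is mounted at the origin on the work surface; the furniture and walls round the work are solid. World frame = base frame: x ahead of the robot, y to its left, z up, the work surface at z = 0. Lengths are in m, angles in rad, forces in N, time in s.
With the tool pointing down it reaches from about 0.425 to 0.975 m from the base axis. Payload 16.7 kg.
Tool frame: the origin (TCP) lies at the very end of the fingers, on their centre line; the grasp point (between the pads) lies 19 mm behind it; z points along the fingers, y is the direction in which the jaws open and shut (so a half turn about z gives the same grasp; the last joint's range is limited). The gripper opens to 85 mm and grips with 20 to 120 N. Pads are 22 mm wide; open, the fingers measure 114 mm over their backs; the gripper's body (76 mm by 85 mm) begins 54 mm behind the grasp point. The pads swing forward as they close: fully open they stand 13 mm farther back than shut.
Start: joints at [-1.323, 0.426, 0.074, 1.606, -0.034, 1.111, -0.067], TCP at [0.261, 0.623, 0.203] pointing down, gripper open.
Joint ranges: [-2.85, 2.85], [-0.5, 2.14], [-1.23, 1.37], [0.21, 2.46], [-1.02, 4.16], [0.16, 2.05], [-2.73, 2.73]. Speed limits (rad/s): [1.89, 1.89, 2.39, 2.39, 3.01, 3.01, 3.01].

INTERFACE

Orientations are given as a rotation vector (axis times angle).
In Python, from bench import observe, snapshot, job_done gives the robot as it stands.
- The arm moves only by the tool send_rows, never from a script. Its argument "plan" is a list of rows, each a list of 2 entries, a list of its own where there are three numbers: the shift along the tool's x, y, z in mm, then the turn, a rotation vector about the tool's x, y, z in degrees. A call has 1 to 5 rows; each row shifts and turns the commanded pose from where the row before left it, along the tool's axes as they then stand; what a row does not reach is not made up. A row lasts 1/10 s, in which the tool goes at most 50 mm and 8.59 degrees, less where a joint would pass 70% of its speed; a pose out of reach is approached as far as the arm can. A call is refused whole if a number of a shift passes 50 or a number of a turn 8.59, either way. A call with a gripper value outside its range is refused whole. "grip" is the opening in per cent of the stroke, from 0 (shut) to 100 (fully open), set as the call begins (left out, the last holds). The fingers move at their own pace and stop on an object; "squeeze" is the grip in N (left out, the last holds). Time passes only in rows, so rows that do not move let the fingers close. It gives the time, the measured TCP pose, the force and the opening at its end, in the units of the state.
- observe(): the state, without advancing time (a new reading comes with each control period).
- snapshot(name): name is "scene" or "top"; returns a dict with "frame" (400x640x3 uint8, blue, green, red), "intrinsics" (3x3 intrinsics, pixels), "R" (3x3) and "t" (3): a world point X has camera coordinates R X + t. Camera axes: x right, y down, z forward; pixel columns grow to the right and rows downward; lengths in m; the calibration is good to about 2 mm. A picture is of the moment at which its call begins. There is no depth.
- job_done(): hands the job in, once; it reports no verdict.
The state is a dict: "time_s": time; "joint_pos": joint angles; "dq": joint speeds; "tau": joint torques, N m; "tool_pos": TCP position; "eef_rot": TCP orientation; "contact_force": force on the tool from outside, world axes, zero at the start; "moment": the same for the moment, N m; "gripper_width": finger opening in m.
Only numpy, scipy, OpenCV 4.12 (cv2) and the standard library are available. Lean on these libraries where they do the work, as an engineer would, in place of code of your own. Each camera call takes 0.05 s, during which the arm holds its last target.

## Working session

There is one attempt and no reset: what is moved stays moved. The work goes in short steps, Python scripts to look and compute and a tool call to move; the robot and the scene stay as the last step left them, time stands still between calls to the robot, and variables do not carry over. Pictures are saved under pics/ and viewed, and the job is handed in when it is done.

Besides the shell and the picture viewer there is one more tool, called after "Request:" in YAML: its name, and indented under it one key for each argument. send_rows: Moves the arm, as the interface text tells. Its arguments: {"type":"object","properties":{"plan":{"type":"array"},"grip":{"type":"number"},"squeeze":{"type":"number"}},"required":["plan"]}

```bash
mkdir -p pics; ls
python3 - <<'E'
from bench import observe, snapshot
import cv2,numpy as np
print(observe())
for n in("scene","top"):
    s=snapshot(n); cv2.imwrite(f"pics/{n}0.png",s["frame"]); np.savez(f"{n}0.npz",**s)
    print(n,s["intrinsics"],s["R"],s["t"])
E
```

```text
pics
{'time_s': 0.0, 'joint_pos': array([-1.32351086,  0.4267406 ,  0.07382621,  1.60659074, -0.03410481,
        1.1107651 , -0.06711014]), 'dq': array([ 0.00074745,  0.00170424, -0.00064613,  0.00053805, -0.00074324,
        0.00130387, -0.00132771]), 'tau': array([-1.89857550e-03, -9.49854112e+01,  3.75933141e+00, -4.63507783e+01,
        1.91393250e-02,  1.02652653e-02,  4.11694384e-05]), 'tool_pos': array([0.26070559, 0.62216298, 0.20271131]), 'eef_rot': array([-6.19187632e-01, -3.07979731e+00,  1.93792175e-03]), 'contact_force': array([-0.0887925 , -0.18260499, -0.85579558]), 'moment': array([ 0.01254324, -0.03848859,  0.02675639]), 'gripper_width': 0.0857231428237024}
scene [[435.11691895   0.         319.75916628]
 [  0.         435.11691895 195.75050566]
 [  0.           0.           1.        ]] [[-0.77869256 -0.62725095 -0.01393346]
 [-0.36966988  0.47663931 -0.79759585]
 [ 0.50693399 -0.61593118 -0.60303127]] [0.35964948 0.25082528 0.57218711]
top [[500.04999857   0.         320.31049787]
 [  0.         500.04999857 204.50409309]
 [  0.           0.           1.        ]] [[ 0.02090941 -0.99976382  0.00592519]
 [-0.98328377 -0.02163621 -0.18078964]
 [ 0.18087514 -0.00204594 -0.98350394]] [-0.05173729  0.52495987  0.99561294]
```

View pics/scene0.png

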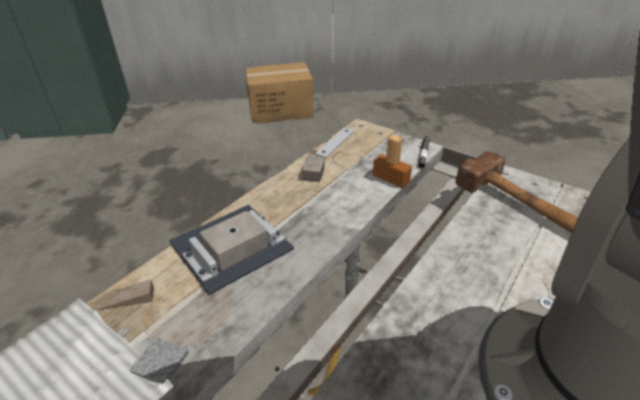

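View pics/top0.png

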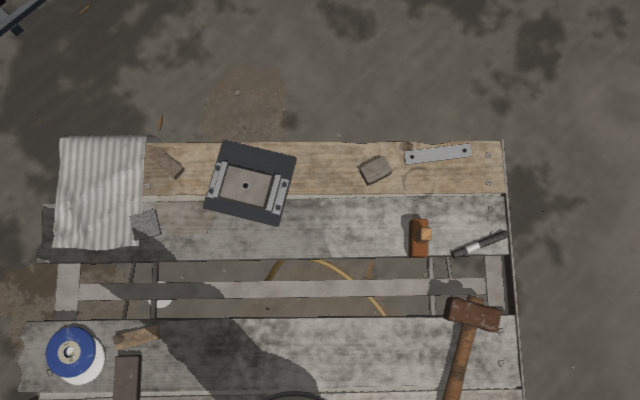

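```bash
cat > h.py <<'E'
import numpy as np,cv2
from scipy.spatial.transform import Rotation as Ro
def load(n): return dict(np.load(n))
def ray(s,uv,z):
    uv=np.atleast_2d(np.asarray(uv,float)); K,R,t=s["intrinsics"],s["R"],s["t"]
    d=(np.linalg.inv(K)@np.c_[uv,np.ones(len(uv))].T).T@R; C=-R.T@t
    return C+d*((z-C[2])/d[:,2])[:,None]
def proj(s,X):
    X=np.atleast_2d(X); c=X@s["R"].T+s["t"]; p=c@s["intrinsics"].T; return p[:,:2]/p[:,2:]
def crop(s,u0,v0,w,h,k,fn): cv2.imwrite(fn,cv2.resize(s["frame"][v0:v0+h,u0:u0+w],None,fx=k,fy=k,interpolation=cv2.INTER_CUBIC))
E
python3 - <<'E'
from h import *
t=load("top0.npz"); s=load("scene0.npz")
crop(t,195,130,110,100,6,"pics/a.png"); crop(t,395,205,60,60,8,"pics/b.png"); crop(s,160,200,140,95,5,"pics/c.png")
crop(s,360,125,65,70,8,"pics/d.png")
E
```

```text
(no output)
```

View pics/a.png

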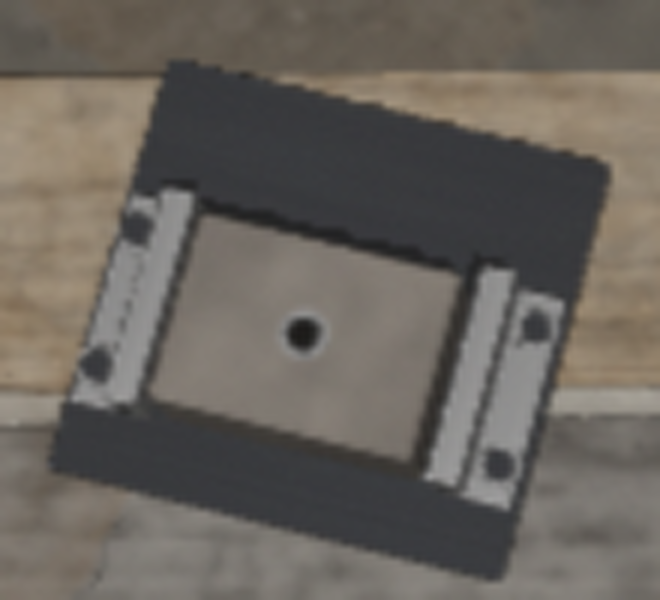

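View pics/b.png

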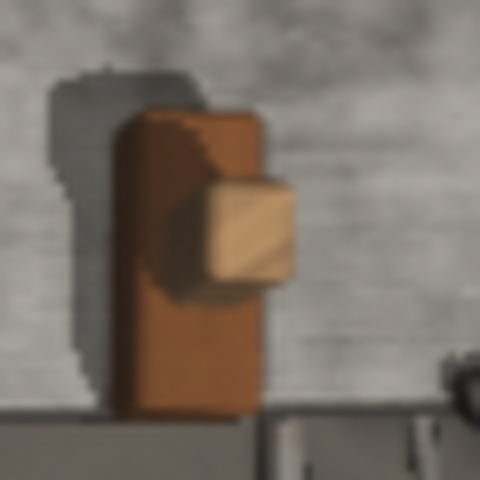

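View pics/d.png

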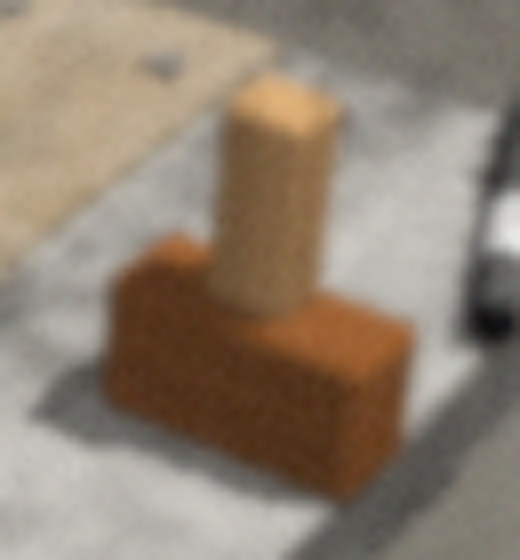

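Run:
```python
from h import *
t=load("top0.npz"); s=load("scene0.npz")
def pts(a,k,u0,v0): return (np.array(a,float)+.5)/k-.5+[u0,v0]
P=ray(t,pts([(168,60),(611,163),(500,578),(50,465)],6,195,130),.008)  # FL FR NR NL
print(P.round(4)); e=lambda a,b:np.linalg.norm(P[a]-P[b])
print("sides",e(0,1),e(1,2),e(2,3),e(3,0))
ang=[np.arctan2(*(P[a]-P[b])[[1,0]]) for a,b in((0,3),(1,2))]+[np.arctan2(*(P[a]-P[b])[[1,0]])-np.pi/2 for a,b in((0,1),(3,2))]
print(np.degrees(ang)); yaw=np.mean(ang); c=P.mean(0); o=c-.015*np.array([np.cos(yaw),np.sin(yaw),0]); print("mould",o,np.degrees(yaw))
# block top z=.05
B=ray(t,pts([(205,212),(463,275),(418,465),(147,398)],6,195,130),.05)
m=lambda X:(X-o)[:,:2]@np.array([[np.cos(yaw),-np.sin(yaw)],[np.sin(yaw),np.cos(yaw)]])
print("block in mould",m(B).round(4),m(B).mean(0))
print("hole",m(ray(t,pts([(303,333)],6,195,130),.05)))
R=ray(t,pts([(193,190),(515,268),(460,487),(127,408)],6,195,130),.038); print("rails",m(R).round(4))
H=ray(t,pts([(140,113),(265,113),(262,415),(135,415)],8,395,205),.044); print("head",H.round(4),H.mean(0), np.linalg.norm(H[0]-H[3]),np.linalg.norm(H[0]-H[1]))
T=ray(t,pts([(210,183),(297,183),(292,285),(208,280)],8,395,205),.105); print("handle",T.round(4),T.mean(0))
T=ray(s,pts([(228,105),(265,72),(344,110),(310,138)],8,360,125),.105); print("handle scene",T.round(4),T.mean(0))
H=ray(s,pts([(110,290),(170,235),(412,330),(345,385)],8,360,125),.044); print("head scene",H.round(4),H.mean(0))
H=ray(s,pts([(105,395),(345,500),(405,440)],8,360,125),.0); print("head bottom scene",H.round(4))
print(proj(s,np.r_[P, [o]]).round(1))
```

```text
[[0.675  0.1793 0.008 ]
 [0.6393 0.0144 0.008 ]
 [0.4845 0.0496 0.008 ]
 [0.522  0.2132 0.008 ]]
sides 0.16871254157994822 0.15871610551616544 0.1678693417580311 0.15663006820558306
[-12.51309582 -12.81825095 -12.21673387 -12.92647091]
mould [0.56555086 0.11741077 0.008     ] -12.61863788913697
block in mould [[ 0.0316  0.0452]
 [ 0.0314 -0.0487]
 [-0.0378 -0.0509]
 [-0.0375  0.0467]] [-0.00305814 -0.00194956]
hole [[-0.00214801  0.00017137]]
rails [[ 0.041   0.0544]
 [ 0.0409 -0.0642]
 [-0.04   -0.0654]
 [-0.0409  0.0554]]
head [[ 0.5008 -0.2325  0.044 ]
 [ 0.5015 -0.2651  0.044 ]
 [ 0.4229 -0.263   0.044 ]
 [ 0.4222 -0.2303  0.044 ]] [ 0.46183827 -0.24771808  0.044     ] 0.07868657810095223 0.03264555783943587
handle [[ 0.4742 -0.2379  0.105 ]
 [ 0.4746 -0.2592  0.105 ]
 [ 0.4495 -0.2575  0.105 ]
 [ 0.4503 -0.2371  0.105 ]] [ 0.46216958 -0.24795191  0.105     ]
handle scene [[ 0.47   -0.2358  0.105 ]
 [ 0.4716 -0.2564  0.105 ]
 [ 0.4452 -0.2516  0.105 ]
 [ 0.4448 -0.234   0.105 ]] [ 0.45791601 -0.24445906  0.105     ]
head scene [[ 0.4953 -0.2262  0.044 ]
 [ 0.4977 -0.2597  0.044 ]
 [ 0.4216 -0.2582  0.044 ]
 [ 0.4224 -0.2249  0.044 ]] [ 0.45923949 -0.24225546  0.044     ]
head bottom scene [[ 0.5023 -0.2391  0.    ]
 [ 0.424  -0.2364  0.    ]
 [ 0.4253 -0.2709  0.    ]]
[[168.1 239.5]
 [247.1 203.1]
 [292.6 245.2]
 [207.5 290.8]
 [233.8 246.6]]
```

View pics/c.png

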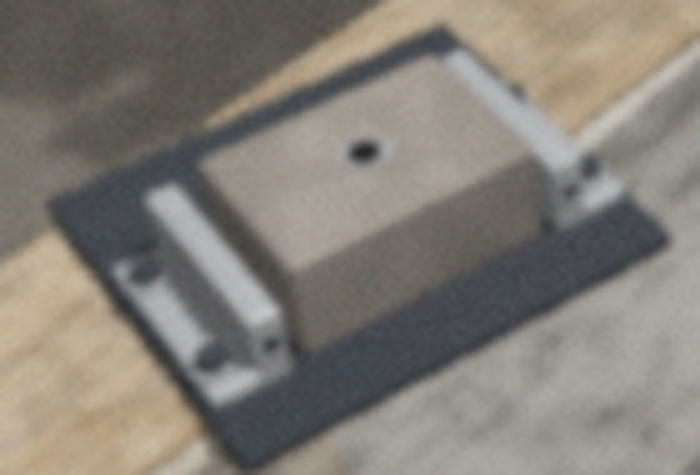

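```bash
cat >> h.py <<'E'
O=np.array([.5655,.1175]); YAW=np.radians(-12.6)
def w(mx,my): c,s_=np.cos(YAW),np.sin(YAW); return O+[c*mx-s_*my,s_*mx+c*my]
def inm(x,y): c,s_=np.cos(YAW),np.sin(YAW); d=np.array([x,y])-O; return np.array([c*d[0]+s_*d[1],-s_*d[0]+c*d[1]])
def Rdown(jaw): # jaw yaw (rad) of tool y, tool z down
    y=np.array([np.cos(jaw),np.sin(jaw),0]); z=np.array([0,0,-1.]); return np.c_[np.cross(y,z),y,z]
def now():
    from bench import observe
    o=observe(); R=Ro.from_rotvec(o["eef_rot"]).as_matrix()
    print("t",round(o["time_s"],2),"p",o["tool_pos"].round(4),"jawyaw",np.degrees(np.arctan2(R[1,1],R[0,1])).round(2),"tilt",np.degrees(np.arccos(-R[2,2])).round(2),"F",o["contact_force"].round(1),"w",round(o["gripper_width"],4),"mould",inm(*o["tool_pos"][:2]).round(4),"q",o["joint_pos"].round(2))
    return o["tool_pos"],R
def rows(p0,R0,p1,R1,n,polar=False):
    p0=np.array(p0);p1=np.array(p1);tot=Ro.from_matrix(R1@R0.T).as_rotvec(); out=[];p,R=p0,R0
    f=lambda q:np.array([np.hypot(q[0],q[1]),np.arctan2(q[1],q[0]),q[2]])
    for i in range(1,n+1):
        if polar:
            c=f(p0)+(f(p1)-f(p0))*i/n; q=np.array([c[0]*np.cos(c[1]),c[0]*np.sin(c[1]),c[2]])
        else: q=p0+(p1-p0)*i/n
        Rt=Ro.from_rotvec(tot*i/n).as_matrix()@R0
        d=(R.T@(q-p)*1000).round(0 if np.linalg.norm(p1-p0)>.1 else 1); a=np.degrees(Ro.from_matrix(R.T@Rt).as_rotvec()).round(1)
        out.append([d.tolist(),a.tolist()]); p=p+R@d/1000; R=R@Ro.from_rotvec(np.radians(a)).as_matrix()
    for i in range(0,n,5): print(str(out[i:i+5]).replace(".0","").replace(" ",""))
    print("end",p.round(4)); return out
E
python3 - <<'E'
from h import *
p,R=now()
rows(p,R,[.461,-.247,.18],Rdown(np.radians(-1.5)),25,True)
E
```

```text
t 0.1 p [0.2607 0.6222 0.2028] jawyaw 67.26 tilt 0.07 F [ 0.1 -0.7 -0.6] w 0.0854 mould [-0.4075  0.426 ] q [-1.32  0.43  0.07  1.61 -0.03  1.11 -0.07]
[[[-45,-8,1],[-0,0,2.8]],[[-43,-8,1],[-0,0,2.7]],[[-44,-9,1],[-0,0,2.8]],[[-43,-10,1],[-0,0,2.7]],[[-42,-11,1],[-0,0,2.8]]]
[[[-41,-11,1],[-0,0,2.7]],[[-41,-12,1],[-0,0,2.8]],[[-41,-13,0],[-0,0,2.7]],[[-40,-13,1],[-0,0,2.8]],[[-39,-14,1],[-0,0,2.7]]]
[[[-38,-15,1],[-0,0,2.8]],[[-38,-16,1],[-0,0,2.7]],[[-37,-16,1],[-0,0,2.8]],[[-36,-16,1],[-0,0,2.7]],[[-36,-17,1],[-0,0,2.8]]]
[[[-35,-18,1],[-0,0,2.7]],[[-34,-18,1],[-0,0,2.8]],[[-34,-19,1],[-0,0,2.7]],[[-32,-19,1],[-0,0,2.8]],[[-32,-20,1],[-0,0,2.7]]]
[[[-32,-20,1],[-0,0.1,2.8]],[[-30,-20,1],[-0,-0,2.7]],[[-30,-21,1],[-0,-0,2.8]],[[-29,-21,1],[-0,-0,2.7]],[[-28,-22,0],[-0,-0,2.8]]]
end [ 0.4606 -0.2468  0.1805]
```

Request:
send_rows:
  plan:
    - [[-45, -8, 1], [0, 0, 2.8]]
    - [[-43, -8, 1], [0, 0, 2.7]]
    - [[-44, -9, 1], [0, 0, 2.8]]
    - [[-43, -10, 1], [0, 0, 2.7]]
    - [[-42, -11, 1], [0, 0, 2.8]]
  grip: 100
  squeeze: 80

```text
time_s: 0.6
tool_pos: [0.4309, 0.4785, 0.198]
eef_rot: [0.988, 2.982, -0.001]
contact_force: [0.4, 1.4, 0.7]
gripper_width: 0.0856
```

```bash
python3 -c "from h import *; now()"
```

```text
t 0.6 p [0.4309 0.4785 0.198 ] jawyaw 53.33 tilt 0.03 F [0.4 1.4 0.7] w 0.0856 mould [-0.2101  0.3229] q [-1.08  0.38  0.18  1.69 -0.08  1.07  0.06]
```

Request:
send_rows:
  plan:
    - [[-41, -11, 1], [0, 0, 2.7]]
    - [[-41, -12, 1], [0, 0, 2.8]]
    - [[-41, -13, 0], [0, 0, 2.7]]
    - [[-40, -13, 1], [0, 0, 2.8]]
    - [[-39, -14, 1], [0, 0, 2.7]]

```text
time_s: 1.1
tool_pos: [0.5379, 0.2971, 0.1941]
eef_rot: [-1.337, -2.843, 0.001]
contact_force: [0.3, 0.8, -0.1]
gripper_width: 0.0849
```

Request:
send_rows:
  plan:
    - [[-38, -15, 1], [0, 0, 2.8]]
    - [[-38, -16, 1], [0, 0, 2.7]]
    - [[-37, -16, 1], [0, 0, 2.8]]
    - [[-36, -16, 1], [0, 0, 2.7]]
    - [[-36, -17, 1], [0, 0, 2.8]]

```text
time_s: 1.6
tool_pos: [0.5752, 0.1, 0.1891]
eef_rot: [-1.668, -2.662, 0.001]
contact_force: [1.0, 0.2, -0.3]
gripper_width: 0.0851
```

Request:
send_rows:
  plan:
    - [[-35, -18, 1], [0, 0, 2.7]]
    - [[-34, -18, 1], [0, 0, 2.8]]
    - [[-34, -19, 1], [0, 0, 2.7]]
    - [[-32, -19, 1], [0, 0, 2.8]]
    - [[-32, -20, 1], [0, 0, 2.7]]

```text
time_s: 2.1
tool_pos: [0.5454, -0.0884, 0.1842]
eef_rot: [-1.974, -2.444, 0.0]
contact_force: [-0.1, -0.1, 0.8]
gripper_width: 0.0853
```

Run:
```python
from h import *
p,R=now()
rows(p,R,[.461,-.247,.12],Rdown(np.radians(-1.5)),6,True)
```

```text
t 2.1 p [ 0.5454 -0.0884  0.1842] jawyaw 12.14 tilt 0.02 F [-0.1 -0.1  0.8] w 0.0853 mould [ 0.0253 -0.2053] q [-0.41  0.27  0.54  1.93 -0.16  0.99  0.42]
[[[-26,-16,11],[-0,0,2.3]],[[-26,-17,10],[-0,0,2.2]],[[-25,-17,11],[-0,0,2.3]],[[-24,-17,11],[-0,0,2.3]],[[-24,-18,11],[-0,0,2.3]]]
[[[-24,-17,10],[-0,0,2.2]]]
end [ 0.4613 -0.2473  0.1202]
```

Request:
send_rows:
  plan:
    - [[-26, -16, 11], [0, 0, 2.3]]
    - [[-26, -17, 10], [0, 0, 2.2]]
    - [[-25, -17, 11], [0, 0, 2.3]]
    - [[-24, -17, 11], [0, 0, 2.3]]
    - [[-24, -18, 11], [0, 0, 2.3]]

```text
time_s: 2.6
tool_pos: [0.4781, -0.2227, 0.1299]
eef_rot: [-2.206, -2.236, 0.0]
contact_force: [0.9, -1.4, 0.8]
gripper_width: 0.0856
```

Request:
send_rows:
  plan:
    - [[-24, -17, 10], [0, 0, 2.2]]
    - [[0, 0, 0], [0, 0, 0]]

```text
time_s: 2.8
tool_pos: [0.459, -0.2488, 0.1194]
eef_rot: [-2.253, -2.187, 0.003]
contact_force: [-0.4, -0.2, -0.5]
gripper_width: 0.0852
```

Run:
```python
from h import *
from bench import snapshot
p,R=now()
for n in("scene","top"):
    s=snapshot(n); cv2.imwrite(f"pics/{n}1.png",s["frame"]); np.savez(f"{n}1.npz",**s)
crop(load("scene1.npz"),300,80,180,130,4,"pics/e.png")
p,R=now()
rows(p,R,[.461,-.247,.05],Rdown(np.radians(-1.5)),4)
```

```text
t 2.8 p [ 0.459  -0.2488  0.1194] jawyaw -1.69 tilt 0.14 F [-0.4 -0.2 -0.5] w 0.0852 mould [-0.024  -0.3807] q [-0.15  0.32  0.63  2.05 -0.25  0.84  0.6 ]
t 2.9 p [ 0.4618 -0.2463  0.1202] jawyaw -1.39 tilt 0.04 F [-0.1  0.4  0.2] w 0.0853 mould [-0.0218 -0.3776] q [-0.15  0.32  0.63  2.05 -0.25  0.84  0.59]
[[[-0.2,-0.2,17.6],[-0,-0,0]],[[-0.2,-0.2,17.5],[-0,-0,0.1]],[[-0.2,-0.2,17.6],[-0,-0,-0]],[[-0.2,-0.2,17.5],[-0,-0,0]]]
end [ 0.461 -0.247  0.05 ]
```

View pics/e.png

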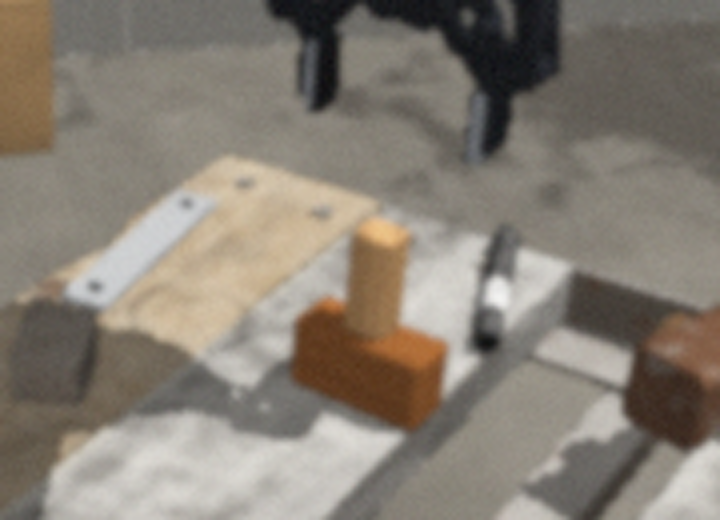

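The open fingers, tips near crop (318,100) and (485,155), straddle the handle top at (380,230) and line up with the mallet head's long axis. Descending and gripping.

Request:
send_rows:
  plan:
    - [[0, 0, 17], [0, 0, 0]]
    - [[0, 0, 17], [0, 0, 0]]
    - [[0, 0, 17], [0, 0, 0]]
    - [[0, 0, 17], [0, 0, 0]]
    - [[0, 0, 0], [0, 0, 0]]

```text
time_s: 3.4
tool_pos: [0.462, -0.2446, 0.051]
eef_rot: [-2.243, -2.196, 0.002]
contact_force: [-0.5, 0.1, -0.0]
gripper_width: 0.0854
```

Request:
send_rows:
  plan:
    - [[0, 0, 0], [0, 0, 0]]
    - [[0, 0, 0], [0, 0, 0]]
    - [[0, 0, 0], [0, 0, 0]]
    - [[0, 0, 0], [0, 0, 0]]
    - [[0, 0, 0], [0, 0, 0]]
  grip: 0
  squeeze: 80

```text
time_s: 3.9
tool_pos: [0.4629, -0.2461, 0.0531]
eef_rot: [2.246, 2.195, 0.001]
contact_force: [-0.1, 0.8, 6.5]
gripper_width: 0.0246
```

Run:
```python
from h import *
from bench import snapshot
p,R=now()
s=snapshot("scene"); crop(s,300,80,180,130,4,"pics/e2.png")
s=snapshot("top"); crop(s,350,180,130,110,5,"pics/e3.png")
p,R=now()
```

```text
t 3.9 p [ 0.4629 -0.2461  0.0531] jawyaw -1.33 tilt 0.08 F [-0.1  0.8  6.5] w 0.0246 mould [-0.0209 -0.3772] q [-0.09  0.43  0.56  2.1  -0.35  0.7   0.68]
t 4.0 p [ 0.4628 -0.2461  0.0531] jawyaw -1.33 tilt 0.07 F [0.4 1.  7.3] w 0.0241 mould [-0.0209 -0.3772] q [-0.09  0.43  0.56  2.1  -0.35  0.71  0.68]
```

View pics/e2.png

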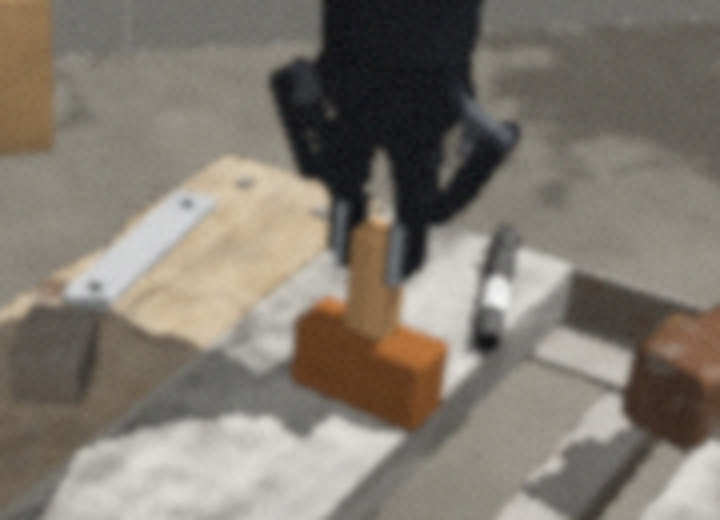

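Run:
```python
from h import *
s=load("scene1.npz")
for z in(.044,.053,.072,.105):
    print(z,((proj(s,[[.4628-.013,-.2461,z],[.4628+.013,-.2461,z],[.4628,-.2461,z]])-[300,80])*4).round(0).tolist())
```

```text
0.044 [[386.0, 335.0], [344.0, 319.0], [365.0, 327.0]]
0.053 [[388.0, 321.0], [345.0, 305.0], [366.0, 313.0]]
0.072 [[391.0, 290.0], [348.0, 275.0], [369.0, 282.0]]
0.105 [[397.0, 235.0], [353.0, 220.0], [375.0, 227.0]]
```

View pics/e3.png

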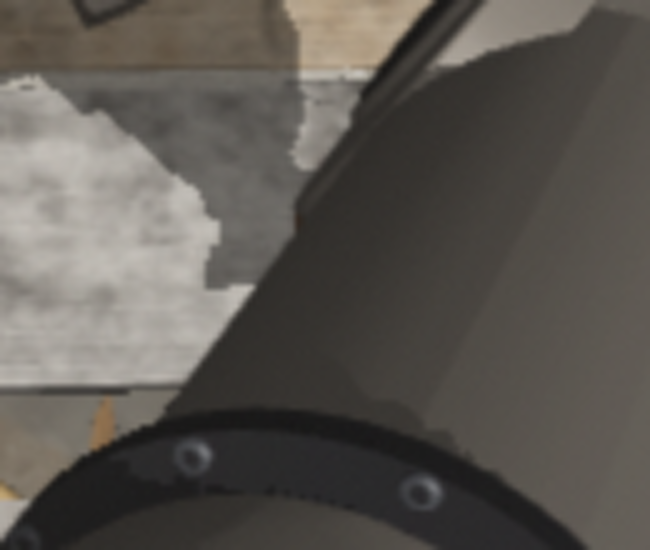

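Run:
```python
from h import *
from bench import snapshot
s=snapshot("scene"); crop(s,360,95,75,95,6,"pics/e4.png"); now()
p=(proj(s,[[.4628-.013,-.2461,z] for z in(.053,.063,.072,.082)])-[360,95])*6
print(p.round())
```

```text
t 4.05 p [ 0.4628 -0.2461  0.0531] jawyaw -1.33 tilt 0.07 F [0.7 1.2 7.8] w 0.0244 mould [-0.0209 -0.3772] q [-0.09  0.43  0.56  2.1  -0.35  0.71  0.68]
[[221. 392.]
 [224. 367.]
 [226. 345.]
 [229. 321.]]
```

View pics/e4.png

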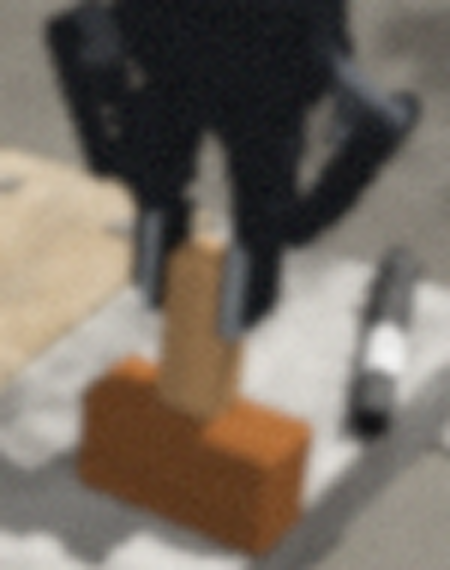

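Run:
```python
from h import *
s=load("scene1.npz")
for dx in (-.043,-.05,.043,.05):
  for z in(.12,.133,.15): print(dx,z,((proj(s,[[.461+dx,-.247,z]])-[300,80])*4).round(0).tolist())
```

```text
-0.043 0.12 [[457.0, 227.0]]
-0.043 0.133 [[460.0, 204.0]]
-0.043 0.15 [[464.0, 173.0]]
-0.05 0.12 [[469.0, 231.0]]
-0.05 0.133 [[472.0, 208.0]]
-0.05 0.15 [[477.0, 177.0]]
0.043 0.12 [[310.0, 177.0]]
0.043 0.133 [[312.0, 155.0]]
0.043 0.15 [[314.0, 125.0]]
0.05 0.12 [[299.0, 174.0]]
0.05 0.133 [[300.0, 151.0]]
0.05 0.15 [[302.0, 121.0]]
```

Request:
send_rows:
  plan:
    - [[0, 0, 0], [0, 0, 0]]
    - [[0, 0, 0], [0, 0, 0]]
    - [[0, 0, 3], [0, 0, 0]]
    - [[0, 0, 2], [0, 0, 0]]
    - [[0, 0, 2], [0, 0, 0]]
  grip: 55

```text
time_s: 4.55
tool_pos: [0.462, -0.246, 0.0451]
eef_rot: [-2.247, -2.195, 0.0]
contact_force: [-0.9, 0.0, -0.6]
gripper_width: 0.047
```

Request:
send_rows:
  plan:
    - [[0, 0, 1], [0, 0, 0]]
    - [[0, 0, 1], [0, 0, 0]]

```text
time_s: 4.75
tool_pos: [0.4621, -0.2461, 0.0433]
eef_rot: [-2.247, -2.195, 0.0]
contact_force: [0.4, 0.7, 0.3]
gripper_width: 0.0467
```

Request:
send_rows:
  plan:
    - [[0, 0, 1], [0, 0, 0]]
    - [[0, 0, 1], [0, 0, 0]]
    - [[0, 0, 1], [0, 0, 0]]

```text
time_s: 5.05
tool_pos: [0.4622, -0.246, 0.0404]
eef_rot: [2.247, 2.195, -0.0]
contact_force: [-0.6, 0.8, 0.0]
gripper_width: 0.0468
```

Request:
send_rows:
  plan:
    - [[0, 0, 0], [0, 0, 0]]
    - [[0, 0, 0], [0, 0, 0]]
    - [[0, 0, 0], [0, 0, 0]]
    - [[0, 0, 0], [0, 0, 0]]
  grip: 0
  squeeze: 100

```text
time_s: 5.45
tool_pos: [0.4622, -0.246, 0.0405]
eef_rot: [2.247, 2.195, 0.0]
contact_force: [-0.5, 0.1, 1.5]
gripper_width: 0.0249
```

Run:
```python
from h import *
from bench import snapshot
s=snapshot("scene"); crop(s,360,95,75,95,6,"pics/e5.png"); now()
```

```text
t 5.5 p [ 0.4622 -0.246   0.0405] jawyaw -1.34 tilt 0.0 F [0.2 0.1 0.9] w 0.025 mould [-0.0215 -0.3773] q [-0.07  0.45  0.55  2.1  -0.37  0.68  0.69]
```

View pics/e5.png

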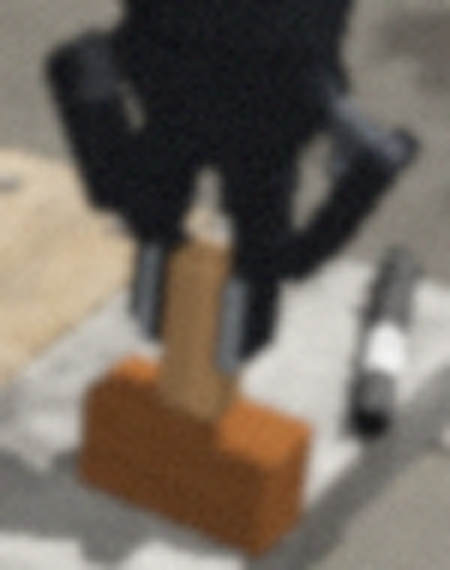

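Run:
```python
from h import *
p,R=now()
a=np.r_[w(-.105,.027),.075]; print(a)
p1=p+[0,0,.049]
rows(p1,R,a,Rdown(YAW),11,True)
```

```text
t 5.5 p [ 0.4622 -0.246   0.0405] jawyaw -1.34 tilt 0.0 F [0.2 0.1 0.9] w 0.025 mould [-0.0215 -0.3773] q [-0.07  0.45  0.55  2.1  -0.37  0.68  0.69]
[0.46891861 0.16675479 0.075     ]
[[[37,14,1],[0,0,1]],[[38,11,2],[0,0,1]],[[38,7,1],[0,0,1.1]],[[39,3,1],[0,0,1]],[[39,0,2],[0,0,1]]]
[[[38,-4,1],[0,0,1]],[[38,-7,1],[0,0,1.1]],[[37,-11,2],[0,0,1]],[[35,-14,1],[0,0,1]],[[34,-17,1],[0,0,1]]]
[[[32,-21,1],[0,0,1.1]]]
end [0.4687 0.1671 0.0754]
```

Request:
send_rows:
  plan:
    - [[0, 0, -4], [0, 0, 0]]
    - [[0, 0, -15], [0, 0, 0]]
    - [[0, 0, -15], [0, 0, 0]]
    - [[0, 0, -15], [0, 0, 0]]

```text
time_s: 5.9
tool_pos: [0.4621, -0.2462, 0.0909]
eef_rot: [2.247, 2.195, -0.0]
contact_force: [0.8, -1.0, -3.9]
gripper_width: 0.0248
```

Request:
send_rows:
  plan:
    - [[37, 14, 1], [0, 0, 1]]
    - [[38, 11, 2], [0, 0, 1]]
    - [[38, 7, 1], [0, 0, 1.1]]
    - [[39, 3, 1], [0, 0, 1]]
    - [[39, 0, 2], [0, 0, 1]]

```text
time_s: 6.4
tool_pos: [0.509, -0.0553, 0.0836]
eef_rot: [2.343, 2.092, 0.001]
contact_force: [0.6, 0.2, -2.0]
gripper_width: 0.0247
```

Request:
send_rows:
  plan:
    - [[38, -4, 1], [0, 0, 1]]
    - [[38, -7, 1], [0, 0, 1.1]]
    - [[37, -11, 2], [0, 0, 1]]
    - [[35, -14, 1], [0, 0, 1]]
    - [[34, -17, 1], [0, 0, 1]]

```text
time_s: 6.9
tool_pos: [0.4829, 0.1315, 0.0774]
eef_rot: [2.434, 1.983, -0.0]
contact_force: [2.0, -11.5, -1.4]
gripper_width: 0.0248
```

Request:
send_rows:
  plan:
    - [[32, -21, 1], [0, 0, 1.1]]
    - [[0, 0, 0], [0, 0, 0]]
    - [[0, 0, 0], [0, 0, 0]]

```text
time_s: 7.2
tool_pos: [0.4686, 0.168, 0.0762]
eef_rot: [-2.45, -1.966, -0.001]
contact_force: [-0.7, -0.3, -2.1]
gripper_width: 0.0246
```

Run:
```python
from h import *
from bench import snapshot
p,R=now()
s=snapshot("scene"); crop(s,140,150,190,150,4,"pics/f1.png")
s=snapshot("top"); crop(s,180,130,150,120,5,"pics/f2.png")
p,R=now()
rows(p,R,np.r_[w(-.100,.027),.0545],Rdown(YAW),3)
```

```text
t 7.2 p [0.4686 0.168  0.0762] jawyaw -12.51 tilt 0.04 F [-0.7 -0.3 -2.1] w 0.0246 mould [-0.1056  0.0281] q [-0.96  0.35  0.58  2.14 -0.28  0.73 -0.41]
t 7.3 p [0.4691 0.1664 0.076 ] jawyaw -12.68 tilt 0.04 F [ 0.3  0.2 -2.3] w 0.025 mould [-0.1047  0.0267] q [-0.95  0.35  0.58  2.14 -0.28  0.73 -0.41]
[[[0.1,1.6,7.2],[0,-0,-0]],[[0.1,1.5,7.2],[0,-0,-0.1]],[[0.1,1.6,7.1],[0,-0,0]]]
end [0.4738 0.1657 0.0545]
```

View pics/f1.png

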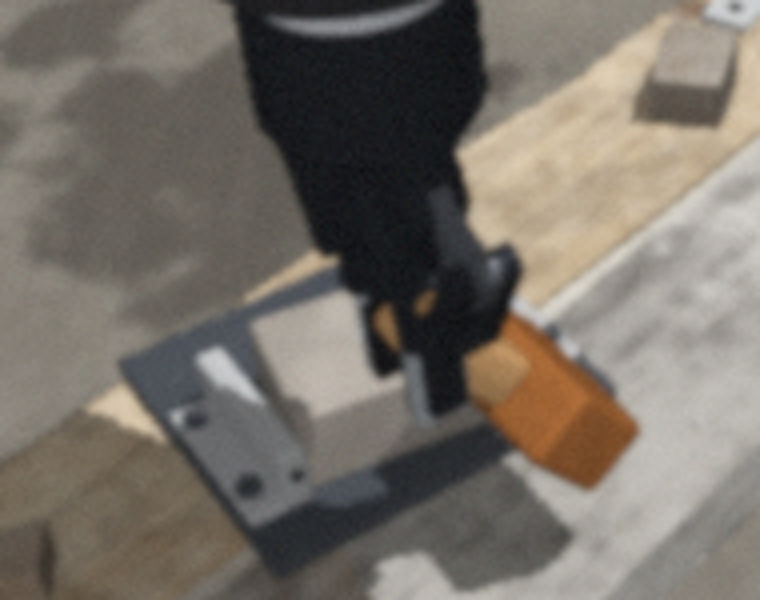

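View pics/f2.png

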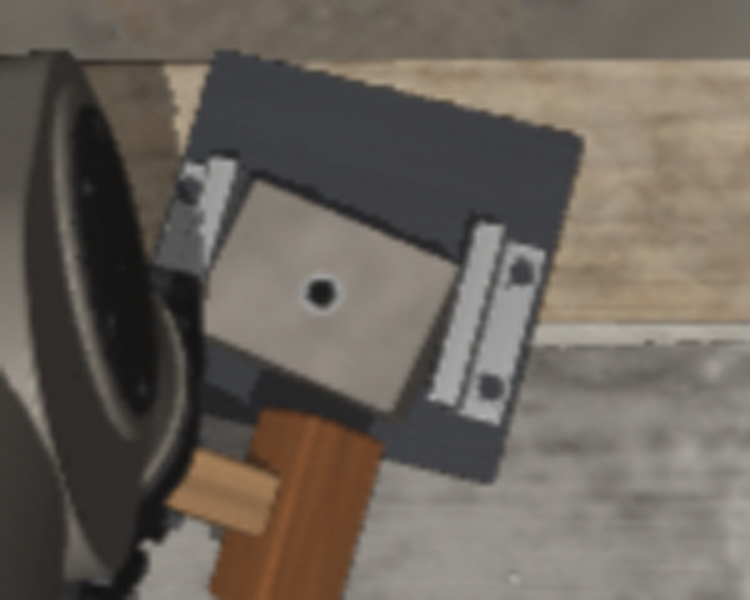

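The frames show that the mallet head clipped the right rail or the block on the way in. The handle, at crop f2 (175–280, 450–530), has swung to nearly horizontal with the head to the right, and the block has turned by about 10°. I'll lift clear, let the mallet swing back in a light grip, and measure the block.

Request:
send_rows:
  plan:
    - [[0, -10, -8], [0, 0, 0]]
    - [[0, -10, -20], [0, 0, 0]]
    - [[0, 0, -25], [0, 0, 0]]
    - [[0, 0, -25], [0, 0, 0]]
    - [[0, 0, 0], [0, 0, 0]]

```text
time_s: 7.8
tool_pos: [0.4504, 0.1713, 0.1565]
eef_rot: [-2.454, -1.961, -0.007]
contact_force: [0.1, 0.3, -2.9]
gripper_width: 0.0249
```

Run:
```python
from h import *
from bench import snapshot
p,R=now()
s=snapshot("scene"); crop(s,140,110,220,170,3.5,"pics/g1.png")
s=snapshot("top"); crop(s,180,130,150,120,5,"pics/g2.png"); np.savez("top2.npz",**s)
```

```text
t 7.8 p [0.4504 0.1713 0.1565] jawyaw -12.74 tilt 0.25 F [ 0.1  0.3 -2.9] w 0.0249 mould [-0.1241  0.0274] q [-1.07  0.18  0.65  2.11 -0.14  0.89 -0.56]
```

View pics/g1.png

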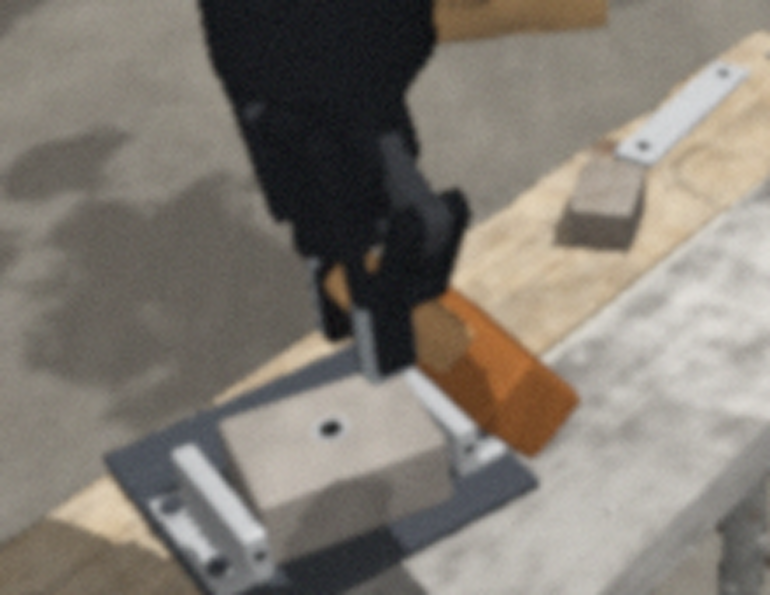

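View pics/g2.png

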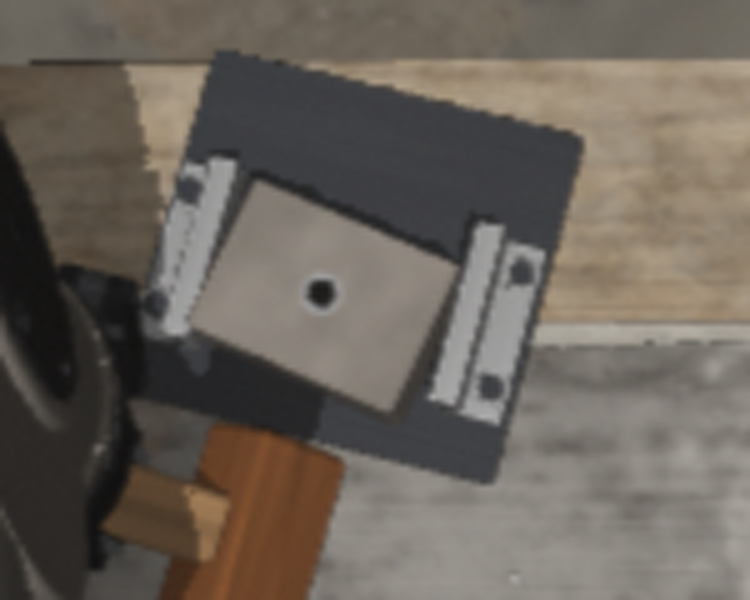

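```bash
cat >> h.py <<'E'
def blk(s,corn,k,u0,v0):
    P=ray(s,(np.array(corn,float)+.5)/k-.5+[u0,v0],.05)[:,:2]
    M=np.array([inm(*q) for q in P]); FL,FR,NR,NL=M
    a=np.mean([np.arctan2(*(FL-NL)[::-1]),np.arctan2(*(FR-NR)[::-1]),np.arctan2(-(FL-FR)[0],(FL-FR)[1]),np.arctan2(-(NL-NR)[0],(NL-NR)[1])])
    c=M.mean(0); ca,sa=np.cos(a),np.sin(a); tp=lambda y:c+np.array([ca*-.035-sa*y,sa*-.035+ca*y])
    print("corners",M.round(4).tolist(),"c",c.round(4),"yaw",np.degrees(a).round(1),"sizes",[round(np.linalg.norm(x),4) for x in (FL-FR,FR-NR,NR-NL,NL-FL)],"tapL",tp(.03).round(4),"tapR",tp(-.03).round(4))
E
python3 - <<'E'
from h import *
s=load("top2.npz")
blk(s,[(258,178),(462,265),(395,416),(188,325)],5,180,130)
t=load("top0.npz")
blk(t,[(205,212),(463,275),(418,465),(147,398)],6,195,130)
p=[.4504,.1713,.1565+.022]
print((proj(s,[p])-[180,130])*5)
E
```

```text
corners [[0.0324, 0.0399], [0.0166, -0.0533], [-0.0522, -0.0427], [-0.0357, 0.0512]] c [-0.0097 -0.0012] yaw -9.4 sizes [np.float64(0.0945), np.float64(0.0696), np.float64(0.0953), np.float64(0.0689)] tapL [-0.0393  0.0341] tapR [-0.0492 -0.0251]
corners [[0.0317, 0.0451], [0.0315, -0.0488], [-0.0377, -0.051], [-0.0374, 0.0466]] c [-0.003 -0.002] yaw 0.1 sizes [np.float64(0.0939), np.float64(0.0692), np.float64(0.0976), np.float64(0.0691)] tapL [-0.038   0.0279] tapR [-0.038  -0.0321]
[[111.9243248  500.45434775]]
```

Request:
send_rows:
  plan:
    - [[0, 0, 0], [0, 0, 0]]
    - [[0, 0, 0], [0, 0, 0]]
  squeeze: 20

```text
time_s: 8.1
tool_pos: [0.4487, 0.171, 0.1527]
eef_rot: [2.453, 1.963, -0.002]
contact_force: [0.1, 0.2, -2.0]
gripper_width: 0.0246
```

Request:
send_rows:
  plan:
    - [[0, 0, -50], [0, 0, 0]]
    - [[0, 0, 0], [0, 0, 0]]
    - [[0, 0, 0], [0, 0, 0]]

```text
time_s: 8.4
tool_pos: [0.4493, 0.1716, 0.2035]
eef_rot: [-2.452, -1.963, -0.001]
contact_force: [-0.5, -0.2, -3.7]
gripper_width: 0.0246
```

Run:
```python
from h import *
from bench import snapshot
p,R=now()
s=snapshot("scene"); crop(s,140,90,220,170,3.5,"pics/g3.png")
```

```text
t 8.4 p [0.4493 0.1716 0.2035] jawyaw -12.63 tilt 0.05 F [-0.5 -0.2 -3.7] w 0.0246 mould [-0.1252  0.0275] q [-1.11  0.11  0.66  2.06 -0.08  1.   -0.62]
```

View pics/g3.png

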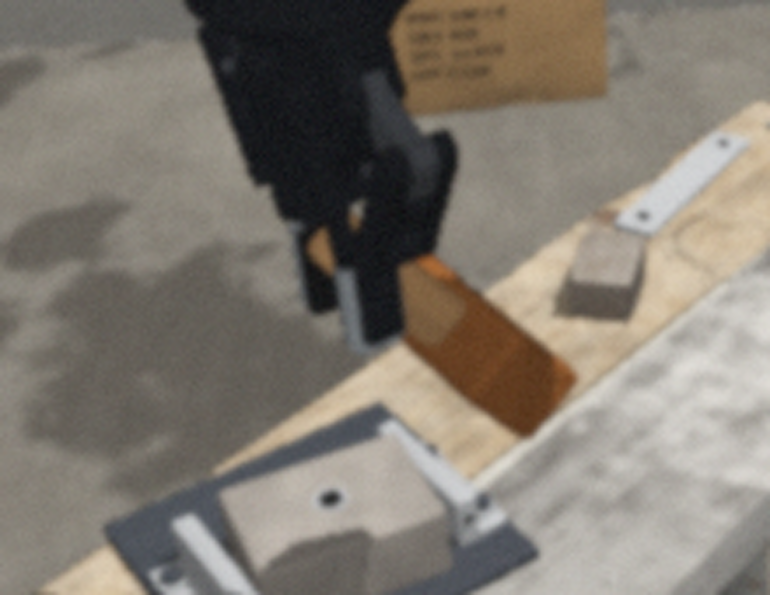

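Request:
send_rows:
  plan:
    - [[0, 0, 50], [0, 0, 0]]
    - [[0, 0, -50], [0, 0, 0]]
    - [[0, 0, 50], [0, 0, 0]]
    - [[0, 0, -50], [0, 0, 0]]
    - [[0, 0, 0], [0, 0, 0]]

```text
time_s: 8.95
tool_pos: [0.4499, 0.1709, 0.2033]
eef_rot: [2.451, 1.96, -0.006]
contact_force: [0.6, -0.0, -1.1]
gripper_width: 0.0248
```

Run:
```python
from h import *
from bench import snapshot
p,R=now()
s=snapshot("scene"); crop(s,140,90,220,170,3.5,"pics/g4.png")
```

```text
t 8.95 p [0.4499 0.1709 0.2033] jawyaw -12.69 tilt 0.27 F [ 0.6 -0.  -1.1] w 0.0248 mould [-0.1245  0.0269] q [-1.13  0.11  0.69  2.06 -0.08  1.   -0.62]
```

View pics/g4.png

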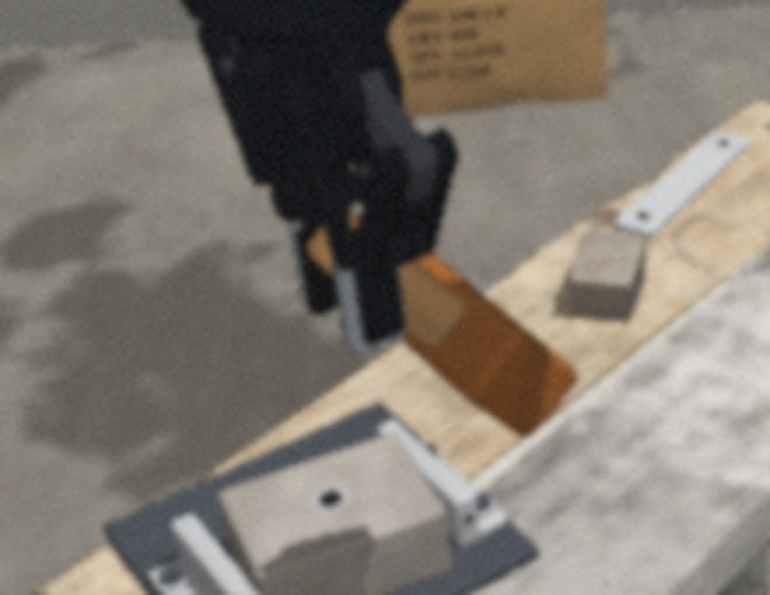

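Request:
send_rows:
  plan:
    - [[-30, 11, 0], [0, 0, 0]]
    - [[-42, 15, 0], [0, 0, 0]]
    - [[-42, 15, 0], [0, 0, 0]]
    - [[-42, 15, 0], [0, 0, 0]]
    - [[-35, 13, 0], [0, 0, 0]]
  squeeze: 60

```text
time_s: 9.5
tool_pos: [0.4738, -0.0322, 0.2028]
eef_rot: [-2.453, -1.962, 0.0]
contact_force: [0.1, 0.1, -2.4]
gripper_width: 0.0249
```

Request:
send_rows:
  plan:
    - [[-28, 11, 0], [0, 4, 0]]
    - [[0, 0, 0], [0, 8, 0]]
    - [[0, 0, 0], [0, 8, 0]]
    - [[0, 0, 0], [0, 8, 0]]
    - [[0, 0, 0], [0, 8, 0]]

```text
time_s: 10.0
tool_pos: [0.4796, -0.06, 0.2036]
eef_rot: [-2.084, -1.668, -0.681]
contact_force: [-0.7, 2.2, -1.6]
gripper_width: 0.025
```

Request:
send_rows:
  plan:
    - [[0, 0, 0], [0, 8, 0]]
    - [[0, 0, 0], [0, 0, 0]]
    - [[0, 0, 0], [0, 0, 0]]

```text
time_s: 10.3
tool_pos: [0.4783, -0.0609, 0.2016]
eef_rot: [-1.995, -1.589, -0.793]
contact_force: [0.7, 0.5, -2.3]
gripper_width: 0.025
```

Run:
```python
from h import *
from bench import snapshot
p,R=now(); print(R.round(3))
s=snapshot("scene"); crop(s,230,50,210,160,3.6,"pics/g5.png"); np.savez("scene5.npz",**s)
s=snapshot("top"); crop(s,250,130,160,130,4.5,"pics/g6.png")
```

```text
t 10.3 p [ 0.4783 -0.0609  0.2016] jawyaw -12.83 tilt 43.55 F [ 0.7  0.5 -2.3] w 0.025 mould [-0.0462 -0.1931] q [-0.13  0.4   0.79  2.07 -0.97  1.39  0.94]
[[ 0.164  0.975  0.15 ]
 [ 0.706 -0.222  0.672]
 [ 0.689 -0.004 -0.725]]
```

View pics/g5.png

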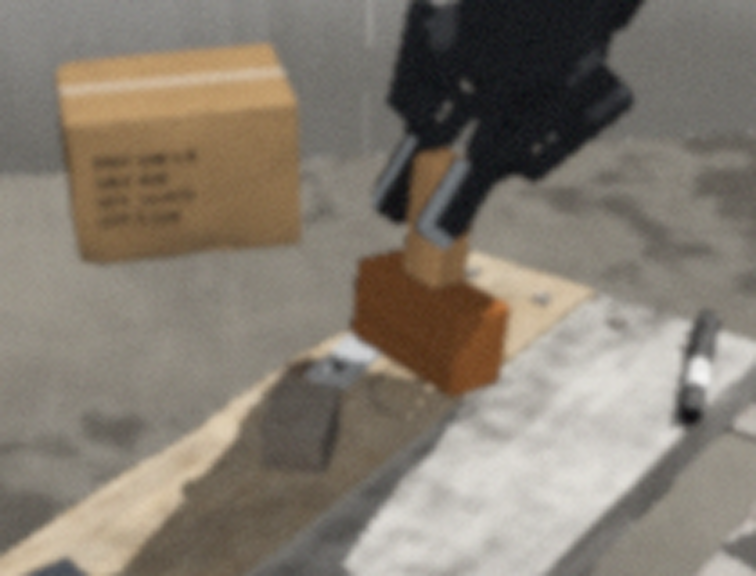

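View pics/g6.png

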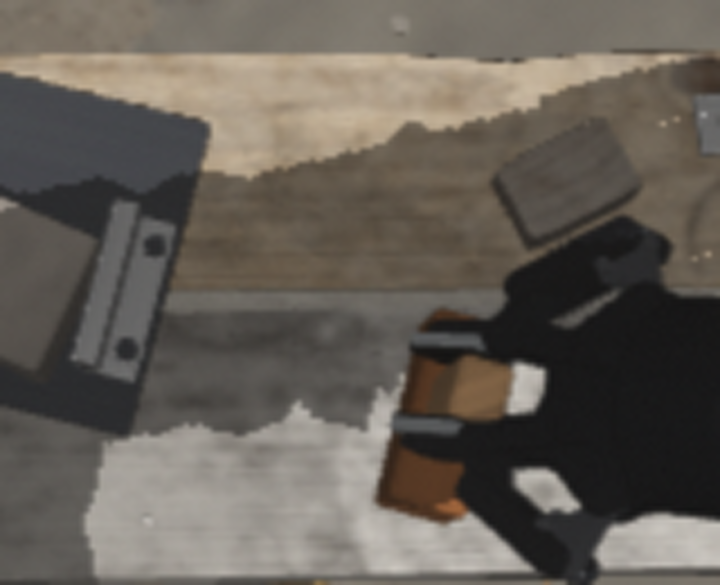

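Run:
```python
from h import *
s=load("scene5.npz"); R=np.array([[.164,.975,.15],[.706,-.222,.672],[.689,-.004,-.725]]);T=np.array([.4783,-.0609,.2016])
for d in(.019,.03,.04):
    g=T-d*R[:,2]; h=.0405+d
    ey=R[:,1]; el=np.cross([0,0,1],ey); el/=np.linalg.norm(el)
    pts=[g+[0,0,.105-h]+ey*a+el*b for a,b in((-.013,.011),(.013,.011))]
    pts+=[g+[0,0,.044-h]+ey*a+el*b for a,b in((-.013,.011),(.013,.011),(-.04,.017),(.04,.017),(-.04,-.017))]
    pts+=[g+[0,0,-h]+ey*a+el*b for a,b in((-.04,.017),(.04,.017),(-.04,-.017))]
    print(d,g.round(4),(g[2]-h).round(4),((proj(s,pts)-[230,50])*3.6).round(0).tolist())
```

```text
0.019 [ 0.4754 -0.0737  0.2154] 0.1559 [[395.0, 165.0], [357.0, 147.0], [393.0, 289.0], [357.0, 268.0], [422.0, 315.0], [312.0, 252.0], [477.0, 291.0], [419.0, 398.0], [314.0, 332.0], [473.0, 373.0]]
0.03 [ 0.4738 -0.0811  0.2234] 0.1528 [[408.0, 167.0], [370.0, 149.0], [405.0, 289.0], [370.0, 269.0], [434.0, 315.0], [325.0, 253.0], [489.0, 292.0], [431.0, 397.0], [326.0, 332.0], [484.0, 373.0]]
0.04 [ 0.4723 -0.0878  0.2306] 0.1501 [[419.0, 168.0], [382.0, 150.0], [416.0, 290.0], [381.0, 270.0], [445.0, 316.0], [336.0, 254.0], [499.0, 293.0], [442.0, 397.0], [336.0, 332.0], [495.0, 373.0]]
```

Run:
```python
from h import *
s=load("scene5.npz"); crop(s,320,75,60,95,6.2,"pics/g7.png")
```

```text
(no output)
```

View pics/g7.png

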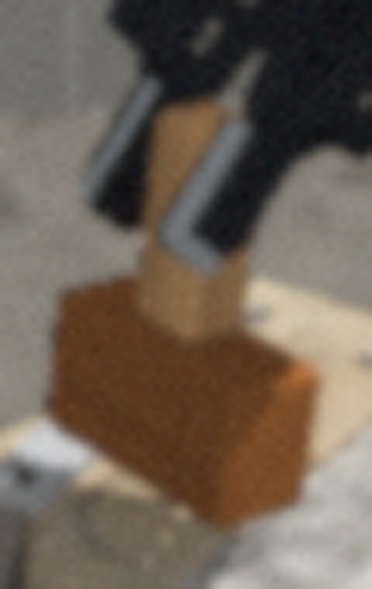

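Request:
send_rows:
  plan:
    - [[0, 0, 0], [0, -5.5, 0]]
    - [[-20, 0, 25.6], [0, 0, 0]]
    - [[-20, 0, 25.6], [0, 0, 0]]
    - [[-20, 0, 25.6], [0, 0, 0]]
    - [[-18, 0, 23], [0, 0, 0]]

```text
time_s: 10.9
tool_pos: [0.4794, -0.0566, 0.0758]
eef_rot: [-2.053, -1.653, -0.708]
contact_force: [0.0, -0.8, -4.0]
gripper_width: 0.0244
```

Request:
send_rows:
  plan:
    - [[0, 0, 0], [0, 0, 0]]
    - [[0, 0, 0], [0, 0, 0]]

```text
time_s: 11.1
tool_pos: [0.4795, -0.0591, 0.078]
eef_rot: [-2.057, -1.648, -0.712]
contact_force: [0.2, 0.2, -1.6]
gripper_width: 0.025
```

Run:
```python
from h import *
from bench import snapshot
p,R=now(); print((R.T@[0,0,-1]).round(3))
s=snapshot("scene"); crop(s,310,90,100,95,6.2,"pics/g8.png"); np.savez("scene5.npz",**s)
```

```text
t 11.1 p [ 0.4795 -0.0591  0.078 ] jawyaw -12.6 tilt 38.16 F [ 0.2  0.2 -1.6] w 0.025 mould [-0.0454 -0.1911] q [ 0.06  0.5   0.49  2.14 -1.01  1.1   1.04]
[-0.618 -0.     0.786]
```

View pics/g8.png

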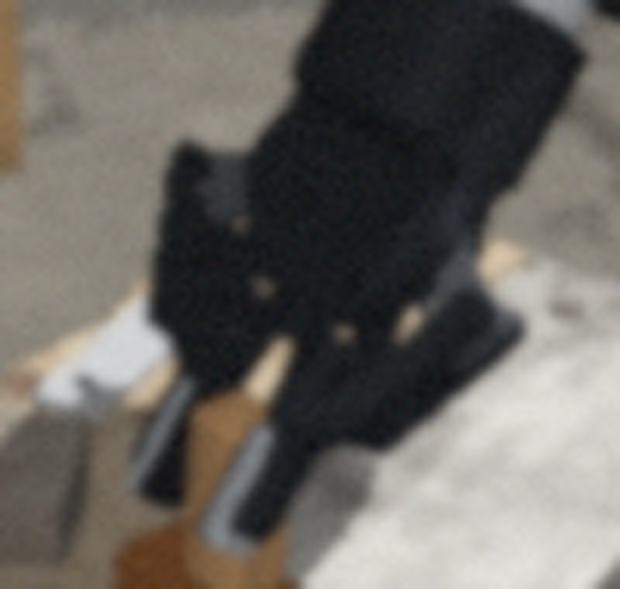

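Request:
send_rows:
  plan:
    - [[0, 0, 0], [0, -2, 0]]
    - [[0, 0, 0], [0, -2, 0]]
    - [[-2.8, 0, 4.1], [0, 0, 0]]
    - [[-2.8, 0, 4.1], [0, 0, 0]]
    - [[-2.8, 0, 4.1], [0, 0, 0]]

```text
time_s: 11.65
tool_pos: [0.4792, -0.0592, 0.0617]
eef_rot: [-2.103, -1.685, -0.646]
contact_force: [0.3, -0.3, -2.6]
gripper_width: 0.0249
```

Run:
```python
from h import *
from bench import snapshot
p,R=now(); print((R.T@[0,0,-1]).round(3))
s=snapshot("scene"); crop(s,310,110,100,95,6.2,"pics/g9.png"); np.savez("scene5.npz",**s)
```

```text
t 11.65 p [ 0.4792 -0.0592  0.0617] jawyaw -12.6 tilt 34.19 F [ 0.3 -0.3 -2.6] w 0.0249 mould [-0.0457 -0.1913] q [ 0.04  0.49  0.46  2.15 -0.99  1.01  1.  ]
[-0.562  0.     0.827]
```

View pics/g9.png

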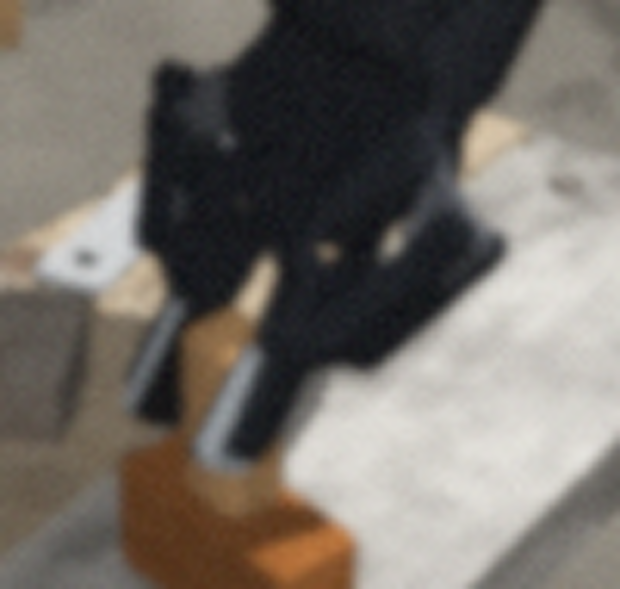

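Request:
send_rows:
  plan:
    - [[-1.7, 0, 2.5], [0, 0, 0]]
    - [[-1.7, 0, 2.5], [0, 0, 0]]
    - [[-1.1, 0, 1.7], [0, 0, 0]]
  squeeze: 20

```text
time_s: 12.0
tool_pos: [0.4789, -0.0595, 0.0533]
eef_rot: [-2.104, -1.683, -0.646]
contact_force: [0.6, 0.7, -1.9]
gripper_width: 0.0245
```

Request:
send_rows:
  plan:
    - [[-1.1, 0, 1.7], [0, 0, 0]]
    - [[0, 0, 0], [0, 0, 0]]

```text
time_s: 12.2
tool_pos: [0.4789, -0.0593, 0.0514]
eef_rot: [-2.104, -1.684, -0.646]
contact_force: [-0.8, -0.0, -2.2]
gripper_width: 0.025
```

Run:
```python
from h import *
from bench import snapshot
p,R=now()
s=snapshot("scene"); crop(s,310,120,100,95,6.2,"pics/g10.png"); np.savez("scene5.npz",**s)
```

```text
t 12.2 p [ 0.4789 -0.0593  0.0514] jawyaw -12.65 tilt 34.18 F [-0.8 -0.  -2.2] w 0.025 mould [-0.0459 -0.1915] q [ 0.07  0.51  0.43  2.16 -0.99  0.99  1.01]
```

View pics/g10.png

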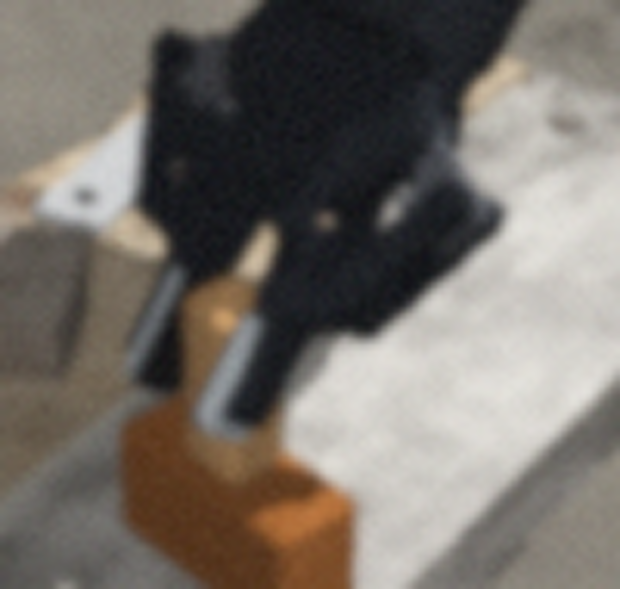

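Request:
send_rows:
  plan:
    - [[-1.1, 0, 1.7], [0, 0, 0]]
    - [[0, 0, 0], [0, 0, 0]]

```text
time_s: 12.45
tool_pos: [0.4793, -0.0592, 0.0503]
eef_rot: [-2.104, -1.684, -0.648]
contact_force: [-2.1, -1.6, 9.4]
gripper_width: 0.0251
```

Request:
send_rows:
  plan:
    - [[-1.1, 0, 1.7], [0, 0, 0]]
    - [[0, 0, 0], [0, 0, 0]]

```text
time_s: 12.65
tool_pos: [0.4796, -0.059, 0.0502]
eef_rot: [-2.102, -1.683, -0.651]
contact_force: [-13.6, -5.5, 48.3]
gripper_width: 0.025
```

Request:
send_rows:
  plan:
    - [[-1.1, 0, 1.7], [0, 0, 0]]
    - [[0, 0, 0], [0, 0, 0]]

```text
time_s: 12.85
tool_pos: [0.4805, -0.0584, 0.0494]
eef_rot: [-2.1, -1.684, -0.655]
contact_force: [-14.2, -5.3, 66.4]
gripper_width: 0.0245
```

Request:
send_rows:
  plan:
    - [[1.1, 0, -1.7], [0, 0, 0]]
    - [[0.9, 0, -1.3], [0, 0, 0]]
    - [[0, 0, 0], [0, 0, 0]]

```text
time_s: 13.15
tool_pos: [0.4794, -0.0591, 0.0496]
eef_rot: [-2.104, -1.685, -0.647]
contact_force: [-1.0, -0.9, 10.4]
gripper_width: 0.0247
```

Run:
```python
from h import *
from bench import snapshot
p,R=now()
s=snapshot("scene"); crop(s,310,120,100,105,6,"pics/g11.png"); np.savez("scene5.npz",**s)
```

```text
t 13.15 p [ 0.4794 -0.0591  0.0496] jawyaw -12.63 tilt 34.19 F [-1.  -0.9 10.4] w 0.0247 mould [-0.0455 -0.1911] q [ 0.08  0.51  0.41  2.16 -0.99  0.98  1.01]
```

View pics/g11.png

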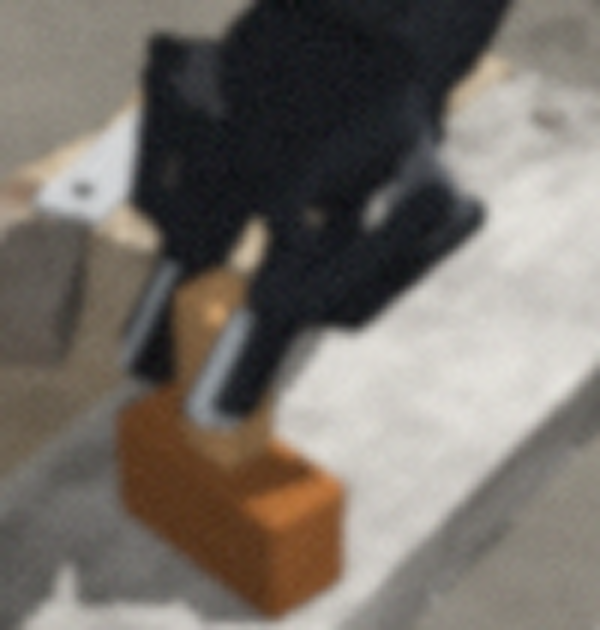

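Request:
send_rows:
  plan:
    - [[0, 0, 0], [0, 0, 0]]
    - [[0, 0, 0], [0, 0, 0]]
    - [[0, 0, 0], [0, 0, 0]]
    - [[0, 0, 0], [0, 0, 0]]
  grip: 100

```text
time_s: 13.6
tool_pos: [0.479, -0.0591, 0.049]
eef_rot: [-2.104, -1.684, -0.646]
contact_force: [0.1, -0.0, -0.4]
gripper_width: 0.0809
```

Request:
send_rows:
  plan:
    - [[0, 0, -5], [0, 0, 0]]
    - [[0, 0, -25], [0, 0, 0]]
    - [[0, 0, -35], [0, 0, 0]]
    - [[0, 0, -35], [0, -8.5, 0]]
    - [[0, 0, -20], [0, -8.5, 0]]

```text
time_s: 14.1
tool_pos: [0.4652, -0.1269, 0.1513]
eef_rot: [-2.3, -1.827, -0.348]
contact_force: [-0.2, 0.7, -1.0]
gripper_width: 0.0859
```

Request:
send_rows:
  plan:
    - [[0, 0, 0], [0, -8.5, 0]]
    - [[0, 0, 0], [0, -8.5, 0]]
    - [[0, 0, 0], [0, 0, 0]]

```text
time_s: 14.4
tool_pos: [0.4654, -0.1178, 0.1494]
eef_rot: [-2.429, -1.96, -0.029]
contact_force: [-0.1, 0.1, 0.1]
gripper_width: 0.0856
```

Run:
```python
from h import *
from bench import snapshot
p,R=now()
s=snapshot("scene"); crop(s,300,80,140,120,5,"pics/h1.png"); np.savez("scene6.npz",**s)
s=snapshot("top"); crop(s,300,170,110,100,6,"pics/h2.png"); np.savez("top6.npz",**s)
```

```text
t 14.4 p [ 0.4654 -0.1178  0.1494] jawyaw -12.22 tilt 1.59 F [-0.1  0.1  0.1] w 0.0856 mould [-0.0464 -0.2515] q [-0.41  0.19  0.62  2.11 -0.18  0.88  0.1 ]
```

View pics/h1.png

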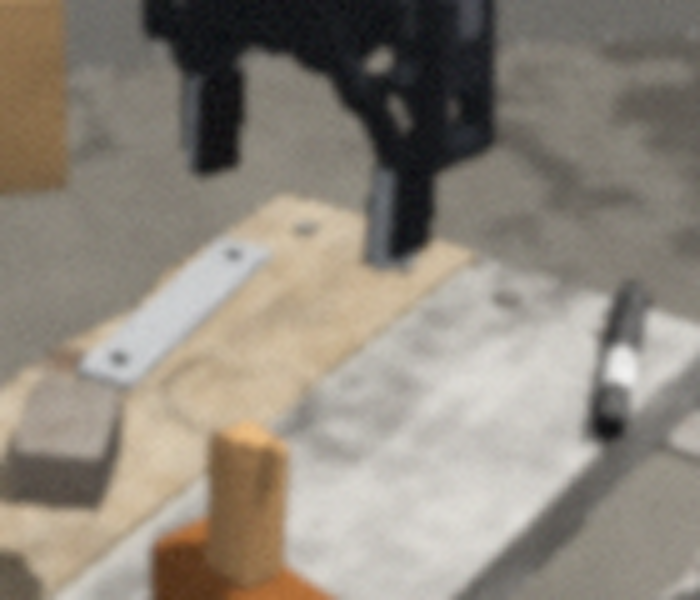

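View pics/h2.png

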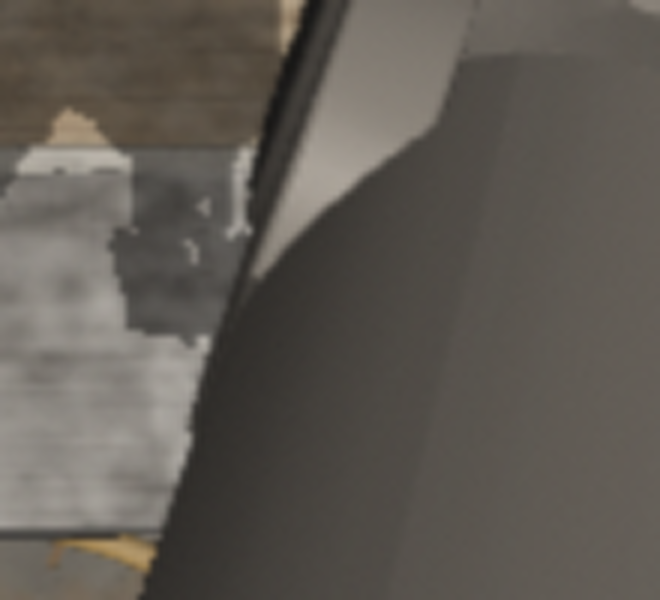

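Run:
```python
from h import *
s=load("scene6.npz"); crop(s,325,155,50,65,9,"pics/h3.png")
```

```text
(no output)
```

View pics/h3.png

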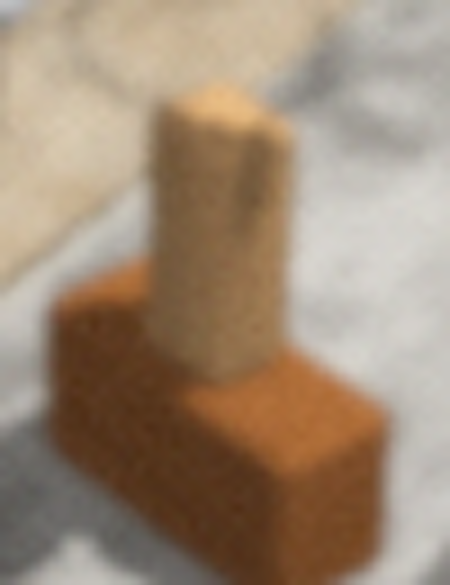

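Run:
```python
from h import *
s=load("scene6.npz")
f=lambda a:(np.array(a,float)+.5)/9-.5+[325,155]
T=ray(s,f([(158,115),(215,82),(296,122),(243,158)]),.105); print(T.round(4),T.mean(0))
H=ray(s,f([(50,305),(280,475),(385,425)]),.044); print(H.round(4),(H[0]+H[2])/2, np.degrees(np.arctan2(*(H[0]-H[1])[[1,0]])),np.linalg.norm(H[0]-H[1]),np.linalg.norm(H[2]-H[1]))
```

```text
[[ 0.479  -0.0896  0.105 ]
 [ 0.477  -0.1069  0.105 ]
 [ 0.455  -0.1048  0.105 ]
 [ 0.4559 -0.0874  0.105 ]] [ 0.46670605 -0.09719585  0.105     ]
[[ 0.507  -0.0896  0.044 ]
 [ 0.433  -0.0716  0.044 ]
 [ 0.4253 -0.0989  0.044 ]] [ 0.46615758 -0.09423197  0.044     ] -13.656602933454572 0.07619790376854535 0.02834420078888233
```

Run:
```python
from h import *
p,R=now()
r=rows(p,R,[.470,-.097,.14],Rdown(np.radians(-12.8)),2)
```

```text
t 14.5 p [ 0.4641 -0.1205  0.1489] jawyaw -12.42 tilt 1.9 F [ 0.  -0.1  0.6] w 0.0856 mould [-0.0471 -0.2544] q [-0.41  0.19  0.63  2.11 -0.19  0.89  0.12]
[[[11.9,0.4,4.8],[-0.2,-0.9,0.2]],[[12.1,0.4,4.7],[-0.1,-1,0.2]]]
end [ 0.4701 -0.097   0.14  ]
```

Request:
send_rows:
  plan:
    - [[11.9, 0.4, 4.8], [-0.2, -0.9, 0.2]]
    - [[12.1, 0.4, 4.7], [-0.1, -1.0, 0.2]]
    - [[0, 0, 0], [0, 0, 0]]

```text
time_s: 14.8
tool_pos: [0.4695, -0.0983, 0.1391]
eef_rot: [-2.459, -1.954, 0.004]
contact_force: [-0.4, 0.5, 0.5]
gripper_width: 0.0852
```

Run:
```python
from h import *
from bench import snapshot
p,R=now()
s=snapshot("scene"); crop(s,290,80,130,140,4.2,"pics/i1.png")
p,R=now()
r=rows(p,R,[.470,-.097,.036],Rdown(np.radians(-12.8)),5)
```

```text
t 14.8 p [ 0.4695 -0.0983  0.1391] jawyaw -13.04 tilt 0.15 F [-0.4  0.5  0.5] w 0.0852 mould [-0.0466 -0.2315] q [-0.47  0.21  0.61  2.12 -0.16  0.86  0.01]
t 14.85 p [ 0.4694 -0.0992  0.1394] jawyaw -13.07 tilt 0.13 F [-0.5 -0.4  0.8] w 0.0855 mould [-0.0465 -0.2324] q [-0.47  0.21  0.61  2.12 -0.16  0.86  0.01]
[[[0,0,21],[-0,0,-0.1]],[[1,0,20],[-0,0,-0]],[[0,0,21],[-0.1,0,-0.1]],[[1,0,21],[0,0.1,-0]],[[0,0,20],[-0,-0,-0.1]]]
end [ 0.4697 -0.0973  0.0364]
```

View pics/i1.png

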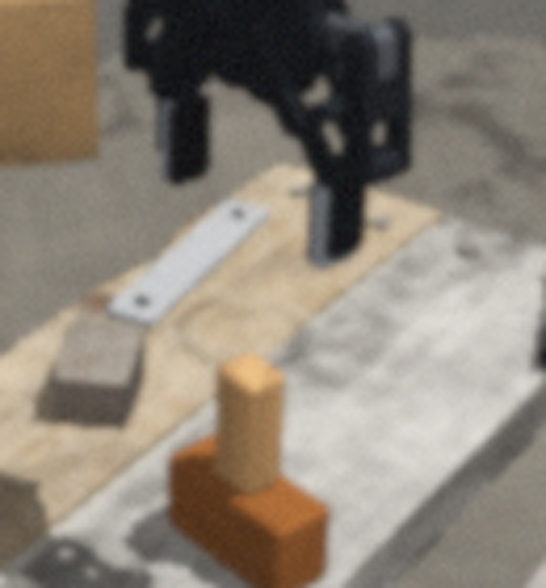

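Request:
send_rows:
  plan:
    - [[0, 0, 21], [0, 0, 0]]
    - [[1, 0, 20], [0, 0, 0]]
    - [[0, 0, 21], [0, 0, 0]]
    - [[1, 0, 21], [0, 0, 0]]
    - [[0, 0, 10], [0, 0, 0]]

```text
time_s: 15.35
tool_pos: [0.4692, -0.0982, 0.0454]
eef_rot: [-2.461, -1.952, 0.005]
contact_force: [1.3, 1.1, 0.9]
gripper_width: 0.0859
```

Request:
send_rows:
  plan:
    - [[0, 0, 5], [0, 0, 0]]
    - [[0, 0, 4], [0, 0, 0]]
    - [[0, 0, 0], [0, 0, 0]]

```text
time_s: 15.65
tool_pos: [0.4704, -0.097, 0.0379]
eef_rot: [2.459, 1.954, -0.002]
contact_force: [-0.3, -0.4, 0.2]
gripper_width: 0.0858
```

Request:
send_rows:
  plan:
    - [[0, 0, 0], [0, 0, 0]]
    - [[0, 0, 0], [0, 0, 0]]
    - [[0, 0, 0], [0, 0, 0]]
    - [[0, 0, 0], [0, 0, 0]]
    - [[0, 0, 0], [0, 0, 0]]
  grip: 0
  squeeze: 120

```text
time_s: 16.15
tool_pos: [0.4705, -0.0966, 0.038]
eef_rot: [2.458, 1.955, -0.002]
contact_force: [-0.6, -0.3, 5.8]
gripper_width: 0.0246
```

Run:
```python
from h import *
from bench import snapshot
p,R=now()
s=snapshot("scene"); crop(s,290,80,130,140,4.2,"pics/i2.png")
```

```text
t 16.15 p [ 0.4705 -0.0966  0.038 ] jawyaw -13.01 tilt 0.09 F [-0.6 -0.3  5.8] w 0.0246 mould [-0.046  -0.2296] q [-0.37  0.39  0.52  2.2  -0.32  0.63  0.16]
```

View pics/i2.png

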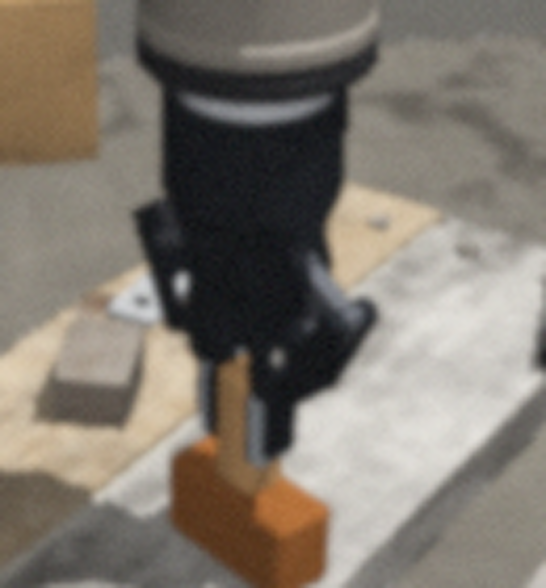

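Run:
```python
from h import *
p,R=now()
r=rows(p+[0,0,.08],R,np.r_[w(-.110,.032),.118],Rdown(YAW),8,False)
```

```text
t 16.2 p [ 0.4705 -0.0966  0.038 ] jawyaw -13.01 tilt 0.09 F [0.1 0.4 5.8] w 0.0245 mould [-0.046  -0.2296] q [-0.37  0.39  0.52  2.2  -0.32  0.63  0.16]
[[[33,-8,-0],[-0,0,-0.1]],[[32,-8,-0],[-0,0,-0]],[[33,-9,-0],[-0,0,-0.1]],[[33,-8,-0],[-0,0,-0]],[[32,-8,-0],[-0,0.1,-0.1]]]
[[[33,-8,-0],[-0,-0,-0]],[[33,-8,-0],[-0,-0,-0.1]],[[32,-8,-0],[-0,-0,-0]]]
end [0.465  0.1723 0.1178]
```

Request:
send_rows:
  plan:
    - [[0, 0, -5], [0, 0, 0]]
    - [[0, 0, -20], [0, 0, 0]]
    - [[0, 0, -25], [0, 0, 0]]
    - [[0, 0, -20], [0, 0, 0]]
    - [[0, 0, -10], [0, 0, 0]]

```text
time_s: 16.7
tool_pos: [0.4708, -0.0966, 0.1192]
eef_rot: [2.458, 1.954, -0.001]
contact_force: [0.5, -0.5, -2.4]
gripper_width: 0.0245
```

Request:
send_rows:
  plan:
    - [[15, -4, 0], [0, 0, -0.1]]
    - [[30, -8, 0], [0, 0, -0.1]]
    - [[38, -10, 0], [0, 0, -0.1]]
    - [[38, -10, 0], [0, 0, -0.1]]
    - [[38, -9, 0], [0, 0, 0]]

```text
time_s: 17.2
tool_pos: [0.4648, 0.0691, 0.1172]
eef_rot: [2.452, 1.964, -0.003]
contact_force: [0.4, -0.1, -2.2]
gripper_width: 0.0248
```

Request:
send_rows:
  plan:
    - [[38, -9, 0], [0, 0, 0]]
    - [[34, -8, 0], [0, 0, 0]]
    - [[20, -5, 0], [0, 0, 0]]
    - [[10, -2, 0], [0, 0, 0]]
    - [[0, 0, 0], [0, 0, 0]]

```text
time_s: 17.7
tool_pos: [0.4642, 0.1732, 0.1169]
eef_rot: [2.45, 1.966, -0.004]
contact_force: [1.6, -0.3, -2.0]
gripper_width: 0.0246
```

Run:
```python
from h import *
from bench import snapshot
p,R=now()
s=snapshot("scene"); crop(s,140,90,190,190,3.1,"pics/j1.png")
s=snapshot("top"); crop(s,180,130,150,140,4.2,"pics/j2.png")
p,R=now()
r=rows(p,R,np.r_[w(-.110,.032),.053],Rdown(YAW),4,False)
```

```text
t 17.7 p [0.4642 0.1732 0.1169] jawyaw -12.52 tilt 0.14 F [ 1.6 -0.3 -2. ] w 0.0246 mould [-0.111   0.0322] q [-0.9   0.26  0.48  2.11 -0.16  0.81 -0.54]
t 17.8 p [0.4643 0.1712 0.117 ] jawyaw -12.67 tilt 0.16 F [-0.8 -0.7 -1.8] w 0.0247 mould [-0.1104  0.0303] q [-0.9   0.26  0.48  2.11 -0.16  0.81 -0.54]
[[[0.5,0.1,16],[-0,0,-0]],[[0.4,0.2,16],[-0,0.1,-0]],[[0.5,0.1,16],[-0,0,-0.1]],[[0.4,0.1,16],[-0.1,0,0]]]
end [0.4651 0.1727 0.053 ]
```

View pics/j1.png

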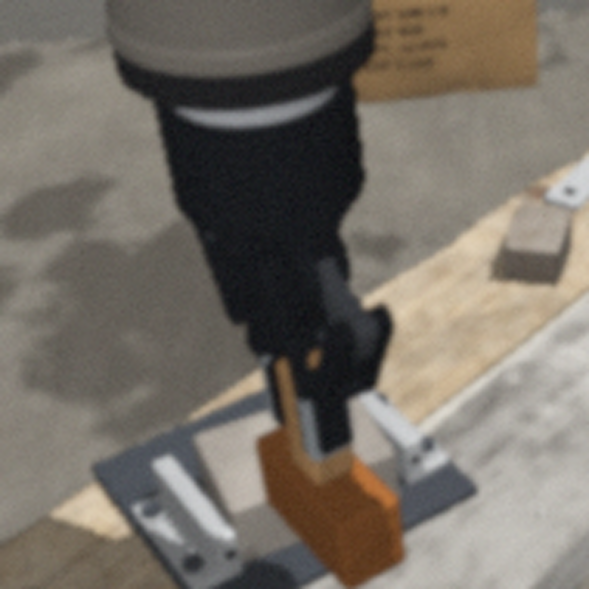

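View pics/j2.png

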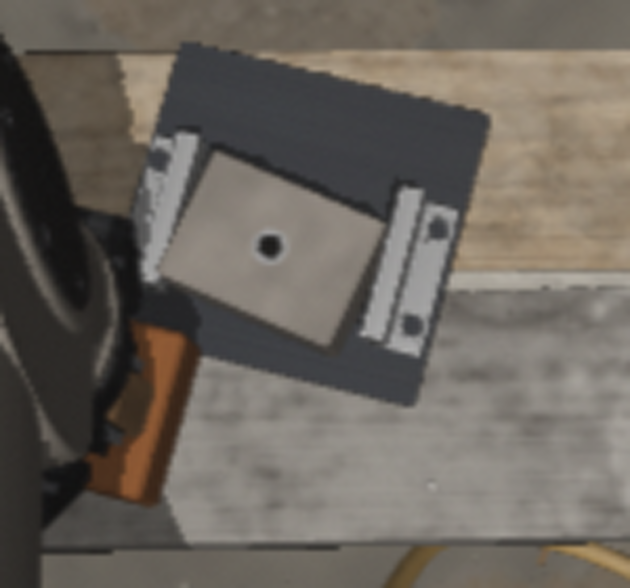

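Request:
send_rows:
  plan:
    - [[0.5, 0, 16], [0, 0, 0]]
    - [[0.4, 0, 16], [0, 0, 0]]
    - [[0.5, 0, 16], [0, 0, 0]]
    - [[0.4, 0, 16], [0, 0, 0]]
    - [[0, 0, 0], [0, 0, 0]]

```text
time_s: 18.3
tool_pos: [0.4639, 0.172, 0.0518]
eef_rot: [2.453, 1.961, -0.008]
contact_force: [-0.7, -0.1, -1.7]
gripper_width: 0.0247
```

Request:
send_rows:
  plan:
    - [[0, 7, 0], [0, 0, 0]]
    - [[0, 7, 0], [0, 0, 0]]
    - [[0, 4, 0], [0, 0, 0]]
    - [[0, 2, 0], [0, 0, 0]]
    - [[0, 0, 0], [0, 0, 0]]

```text
time_s: 18.8
tool_pos: [0.4847, 0.1696, 0.0535]
eef_rot: [2.452, 1.963, -0.002]
contact_force: [-1.1, -0.5, -3.2]
gripper_width: 0.0251
```

Run:
```python
from h import *
from bench import snapshot
p,R=now()
s=snapshot("scene"); crop(s,150,150,150,150,4,"pics/k1.png")
s=snapshot("top"); crop(s,180,130,130,120,4.9,"pics/k2.png")
p,R=now()
```

```text
t 18.8 p [0.4847 0.1696 0.0535] jawyaw -12.63 tilt 0.09 F [-1.1 -0.5 -3.2] w 0.0251 mould [-0.0902  0.0332] q [-0.82  0.39  0.43  2.11 -0.25  0.69 -0.44]
t 18.9 p [0.4842 0.1697 0.0533] jawyaw -12.61 tilt 0.11 F [ 0.1 -0.5 -2.9] w 0.0246 mould [-0.0908  0.0332] q [-0.82  0.39  0.43  2.11 -0.25  0.69 -0.44]
```

View pics/k1.png

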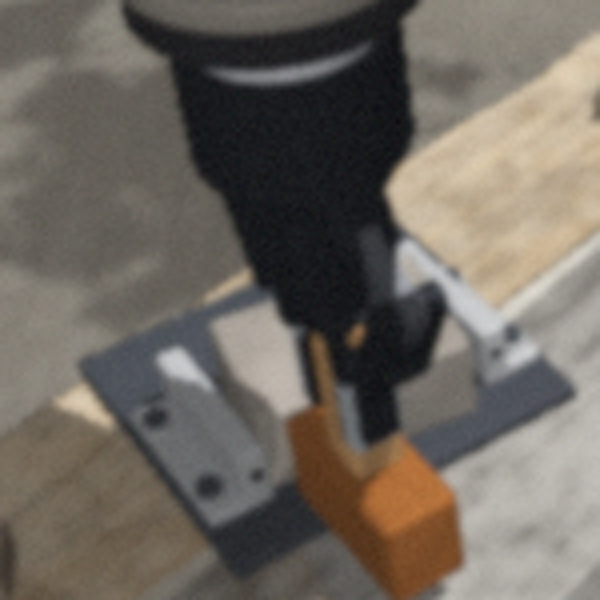

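View pics/k2.png

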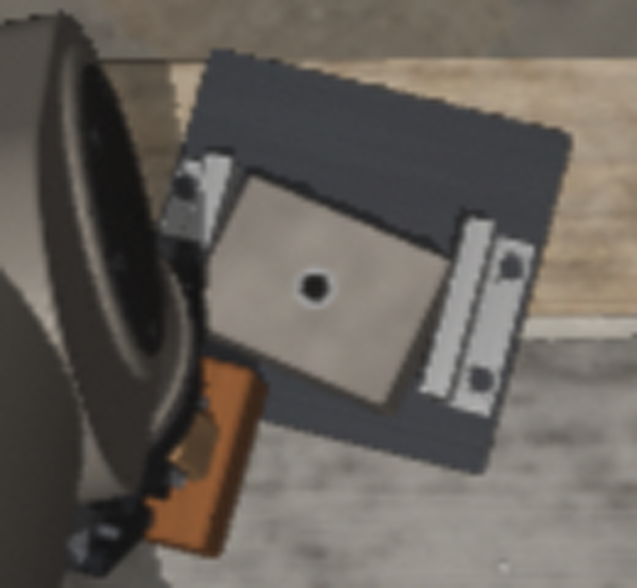

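Run:
```python
from h import *
t=load("top0.npz"); s=load("scene0.npz")
f=lambda a:(np.array(a,float)+.5)/4.9-.5+[180,130]
H=ray(t,f([(205,358),(268,378),(218,556),(148,542)]),.059); M=np.array([inm(*q[:2]) for q in H]); print(M.round(4),M.mean(0))
for mx,my in((-.09+.013,.033+.011),(-.13,.05),(-.13,.016)):
    a=w(mx,my); print(((proj(s,[np.r_[a,.015],np.r_[a,.059],np.r_[a,.12]])-[150,150])*4).round().tolist())
```

```text
[[-0.0512  0.0358]
 [-0.0531  0.0078]
 [-0.1304  0.0077]
 [-0.1318  0.0375]] [-0.09164496  0.022212  ]
[[332.0, 524.0], [317.0, 447.0], [294.0, 331.0]]
[[387.0, 612.0], [373.0, 535.0], [352.0, 417.0]]
[[461.0, 569.0], [451.0, 492.0], [435.0, 374.0]]
```

Request:
send_rows:
  plan:
    - [[2, 2, 0], [0, 0, 0]]
    - [[1, 2, 0], [0, 0, 0]]
    - [[0, 1.5, 0], [0, 0, 0]]
    - [[0, 0, 0], [0, 0, 0]]

```text
time_s: 19.3
tool_pos: [0.4905, 0.1714, 0.0532]
eef_rot: [2.452, 1.963, -0.003]
contact_force: [0.8, -0.4, -2.3]
gripper_width: 0.0247
```

Request:
send_rows:
  plan:
    - [[0, 1.5, 0], [0, 0, 0]]
    - [[0, 0, 0], [0, 0, 0]]

```text
time_s: 19.5
tool_pos: [0.4919, 0.171, 0.0532]
eef_rot: [2.452, 1.963, -0.003]
contact_force: [-0.5, -0.1, -3.0]
gripper_width: 0.0245
```

Request:
send_rows:
  plan:
    - [[0, 1.5, 0], [0, 0, 0]]
    - [[0, 0, 0], [0, 0, 0]]

```text
time_s: 19.7
tool_pos: [0.4933, 0.1707, 0.0532]
eef_rot: [2.452, 1.963, -0.003]
contact_force: [0.2, 0.3, -3.2]
gripper_width: 0.0246
```

Request:
send_rows:
  plan:
    - [[0, 1.5, 0], [0, 0, 0]]
    - [[0, 0, 0], [0, 0, 0]]

```text
time_s: 19.9
tool_pos: [0.4937, 0.1706, 0.0531]
eef_rot: [-2.451, -1.964, 0.005]
contact_force: [-6.4, 1.1, 1.3]
gripper_width: 0.0247
```

Request:
send_rows:
  plan:
    - [[0, 1.5, 0], [0, 0, 0]]
    - [[0, 0, 0], [0, 0, 0]]

```text
time_s: 20.1
tool_pos: [0.4943, 0.1706, 0.053]
eef_rot: [-2.45, -1.963, 0.007]
contact_force: [-10.3, 3.6, 4.9]
gripper_width: 0.0247
```

Run:
```python
from h import *
from bench import snapshot
p,R=now()
s=snapshot("top"); crop(s,180,130,130,120,4.9,"pics/k3.png")
```

```text
t 20.1 p [0.4943 0.1706 0.053 ] jawyaw -12.59 tilt 0.27 F [-10.3   3.6   4.9] w 0.0247 mould [-0.0811  0.0363] q [-0.8   0.41  0.43  2.09 -0.26  0.7  -0.43]
```

View pics/k3.png

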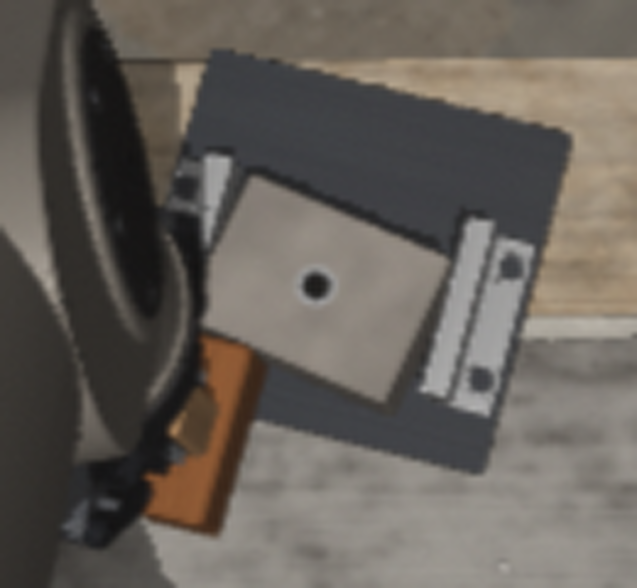

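Request:
send_rows:
  plan:
    - [[0, -6, 0], [0, 0, 0]]
    - [[0, -10, 0], [0, 0, 0]]
    - [[-5, -6, 0], [0, 0, 0]]
    - [[-15, 0, 0], [0, 0, 0]]
    - [[-20, 0, 0], [0, 0, 0]]

```text
time_s: 20.65
tool_pos: [0.4656, 0.1353, 0.0534]
eef_rot: [2.45, 1.965, -0.002]
contact_force: [0.1, -0.0, -2.0]
gripper_width: 0.0243
```

Request:
send_rows:
  plan:
    - [[-15, 0, 0], [0, 0, 0]]
    - [[-5, 0, 0], [0, 0, 0]]
    - [[0, 3, 0], [0, 0, 0]]
    - [[0, 3, 0], [0, 0, 0]]
    - [[0, 0, 0], [0, 0, 0]]

```text
time_s: 21.15
tool_pos: [0.4683, 0.1156, 0.0534]
eef_rot: [2.451, 1.964, -0.002]
contact_force: [0.5, 0.2, -3.2]
gripper_width: 0.0247
```

Run:
```python
from h import *
from bench import snapshot
p,R=now()
s=snapshot("top"); crop(s,180,130,130,120,4.9,"pics/k4.png"); np.savez("top7.npz",**s)
p,R=now()
```

```text
t 21.15 p [0.4683 0.1156 0.0534] jawyaw -12.59 tilt 0.09 F [ 0.5  0.2 -3.2] w 0.0247 mould [-0.0945 -0.023 ] q [-0.75  0.35  0.45  2.18 -0.24  0.66 -0.36]
t 21.2 p [0.4678 0.1156 0.0533] jawyaw -12.59 tilt 0.1 F [ 0.7  1.  -2.4] w 0.0247 mould [-0.0949 -0.0232] q [-0.75  0.35  0.45  2.18 -0.24  0.66 -0.36]
```

View pics/k4.png

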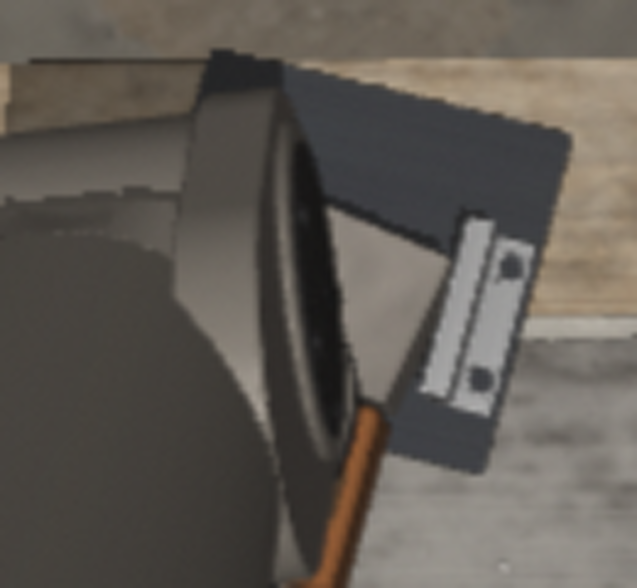

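Request:
send_rows:
  plan:
    - [[0, 1.5, 0], [0, 0, 0]]
    - [[0, 1.5, 0], [0, 0, 0]]
    - [[0, 1.5, 0], [0, 0, 0]]
    - [[0, 0, 0], [0, 0, 0]]

```text
time_s: 21.6
tool_pos: [0.4716, 0.1141, 0.0532]
eef_rot: [2.452, 1.964, -0.004]
contact_force: [-2.8, 0.0, -1.2]
gripper_width: 0.0248
```

Request:
send_rows:
  plan:
    - [[0, 1.5, 0], [0, 0, 0]]
    - [[0, 1.5, 0], [0, 0, 0]]

```text
time_s: 21.8
tool_pos: [0.4744, 0.1132, 0.0532]
eef_rot: [2.452, 1.964, -0.004]
contact_force: [-2.8, -1.0, -1.7]
gripper_width: 0.0246
```

Request:
send_rows:
  plan:
    - [[0, 1.6, 0], [0, 0, 0]]
    - [[0, 1.6, 0], [0, 0, 0]]
    - [[0, 1.6, 0], [0, 0, 0]]
    - [[0, 1.6, 0], [0, 0, 0]]
    - [[0, 1.6, 0], [0, 0, 0]]

```text
time_s: 22.3
tool_pos: [0.4827, 0.1116, 0.0533]
eef_rot: [2.452, 1.963, -0.003]
contact_force: [-2.7, -0.2, -2.9]
gripper_width: 0.0246
```

Request:
send_rows:
  plan:
    - [[0, 0, 0], [0, 0, 0]]
    - [[0, -8, 0], [0, 0, 0]]
    - [[0, -10, 0], [0, 0, 0]]

```text
time_s: 22.6
tool_pos: [0.4648, 0.1157, 0.0534]
eef_rot: [2.452, 1.963, -0.002]
contact_force: [0.1, 0.4, -1.6]
gripper_width: 0.025
```

Run:
```python
from h import *
from bench import snapshot
p,R=now()
s=snapshot("top"); crop(s,180,130,130,120,4.9,"pics/k5.png"); np.savez("top7.npz",**s)
s=snapshot("scene"); crop(s,150,190,150,110,5,"pics/k5s.png"); np.savez("scene7.npz",**s)
p,R=now()
```

```text
t 22.6 p [0.4648 0.1157 0.0534] jawyaw -12.64 tilt 0.09 F [ 0.1  0.4 -1.6] w 0.025 mould [-0.0979 -0.0237] q [-0.76  0.34  0.45  2.19 -0.24  0.66 -0.36]
t 22.7 p [0.4634 0.116  0.0533] jawyaw -12.56 tilt 0.13 F [ 0.6 -0.1 -1.9] w 0.0245 mould [-0.0993 -0.0237] q [-0.76  0.34  0.45  2.19 -0.24  0.66 -0.36]
```

View pics/k5.png

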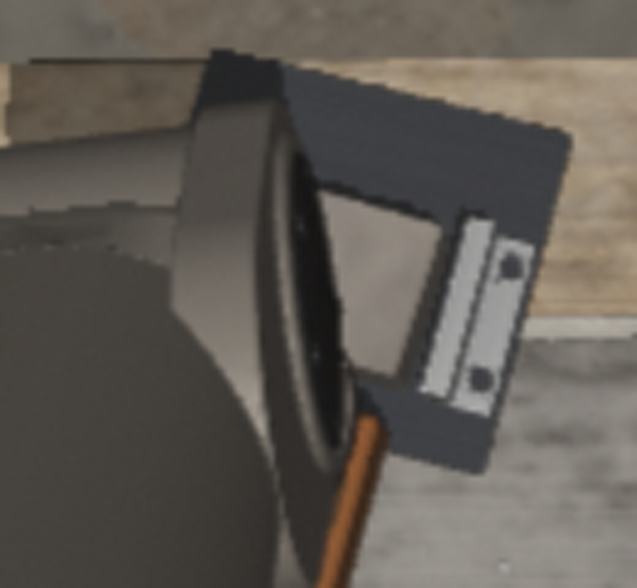

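View pics/k5s.png

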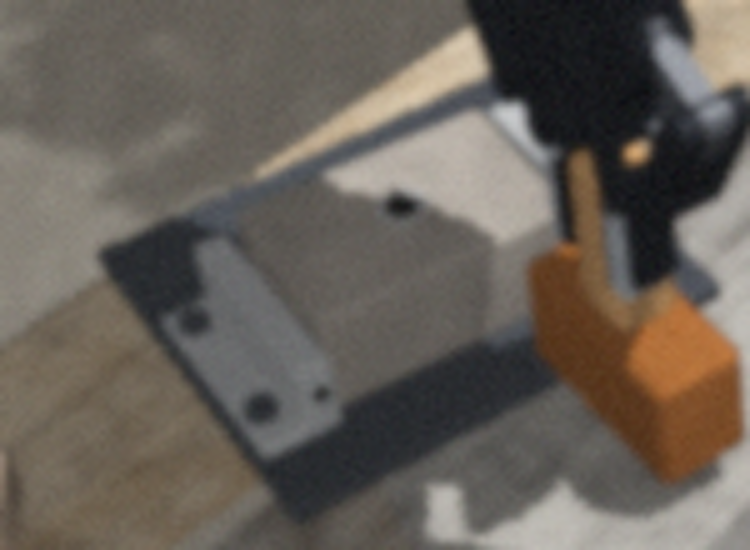

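```bash
cat >> h.py <<'E'
def pm(s,pts,k,u0,v0,z=.05):
    return np.array([inm(*q[:2]) for q in ray(s,(np.array(pts,float)+.5)/k-.5+[u0,v0],z)])
E
python3 - <<'E'
from h import *
t=load("top7.npz")
M=pm(t,[(443,222),(398,378),(320,187)],4.9,180,130); print(M.round(4)); d=M[0]-M[1]; print(np.degrees(np.arctan2(d[1],d[0])),np.linalg.norm(d)); d=M[2]-M[0]; print(np.degrees(np.arctan2(-d[0],d[1])))
s=load("scene7.npz")
# scene: NL top corner, NR hidden ; FL
M=pm(s,[(405,205),(322,325),(240,210),(485,105)],5,150,190); print("hole,NL,FL,FR",M.round(4))
M=pm(load("scene0.npz"),[(365,150),(290,268),(203,160),(435,55)],5,160,200); print("orig hole,NL,FL,FR",M.round(4))
E
```

```text
[[ 0.0316 -0.045 ]
 [-0.0387 -0.0439]
 [ 0.0339  0.0104]]
-0.8929750713404572 0.07038983358839594
-2.3567221796976323
hole,NL,FL,FR [[-0.0036  0.0019]
 [-0.0382  0.0518]
 [ 0.0305  0.0474]
 [ 0.0263 -0.0481]]
orig hole,NL,FL,FR [[-0.0035 -0.0021]
 [-0.0391  0.0458]
 [ 0.0276  0.0439]
 [ 0.0263 -0.0481]]
```

Request:
send_rows:
  plan:
    - [[8, 0, 0], [0, 0, 0]]
    - [[18, 0, 0], [0, 0, 0]]
    - [[18, 0, 0], [0, 0, 0]]
    - [[10, 3, 0], [0, 0, 0]]
    - [[0, 7, 0], [0, 0, 0]]

```text
time_s: 23.2
tool_pos: [0.4869, 0.1685, 0.053]
eef_rot: [2.448, 1.968, -0.003]
contact_force: [0.5, 1.1, -2.3]
gripper_width: 0.0247
```

Request:
send_rows:
  plan:
    - [[0, 5, 0], [0, 0, 0]]
    - [[0, 3, 0], [0, 0, 0]]
    - [[0, 1.5, 0], [0, 0, 0]]
    - [[0, 1.5, 0], [0, 0, 0]]
    - [[0, 1.5, 0], [0, 0, 0]]

```text
time_s: 23.7
tool_pos: [0.4977, 0.1631, 0.0531]
eef_rot: [-2.452, -1.963, 0.005]
contact_force: [-6.5, 0.6, 1.9]
gripper_width: 0.0248
```

Run:
```python
from h import *
p,R=now()
```

```text
t 23.7 p [0.4977 0.1631 0.0531] jawyaw -12.64 tilt 0.2 F [-6.5  0.6  1.9] w 0.0248 mould [-0.0761  0.0297] q [-0.79  0.41  0.43  2.09 -0.26  0.7  -0.41]
```

Request:
send_rows:
  plan:
    - [[0, 1.5, 0], [0, 0, 0]]
    - [[0, 1.5, 0], [0, 0, 0]]
    - [[0, 0, 0], [0, 0, 0]]

```text
time_s: 24.0
tool_pos: [0.5006, 0.1625, 0.053]
eef_rot: [-2.452, -1.963, 0.006]
contact_force: [-4.9, 0.6, -0.0]
gripper_width: 0.0246
```

Run:
```python
from h import *
from bench import snapshot
p,R=now()
s=snapshot("top"); crop(s,180,130,130,120,4.9,"pics/m1.png"); np.savez("top8.npz",**s)
```

```text
t 24.0 p [0.5006 0.1625 0.053 ] jawyaw -12.63 tilt 0.2 F [-4.9  0.6 -0. ] w 0.0246 mould [-0.0732  0.0298] q [-0.79  0.41  0.43  2.08 -0.26  0.7  -0.41]
```

View pics/m1.png

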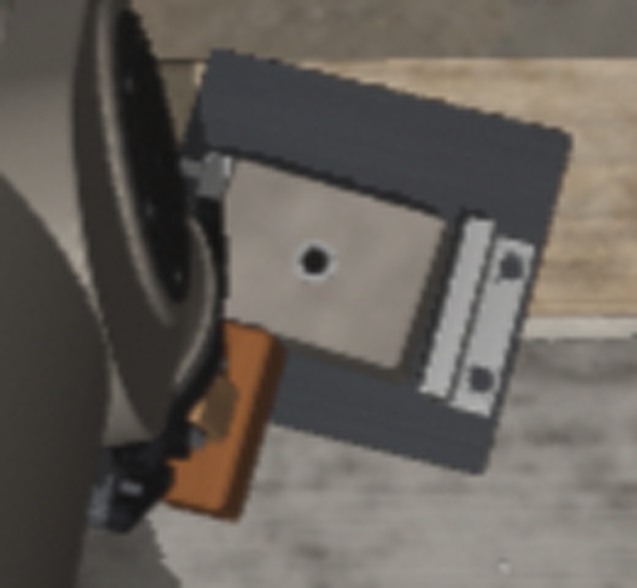

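Request:
send_rows:
  plan:
    - [[0, -7, 0], [0, 0, 0]]
    - [[-7, -6, 0], [0, 0, 0]]
    - [[-18, 0, 0], [0, 0, 0]]
    - [[-18, 0, 0], [0, 0, 0]]
    - [[-9, 3, 0], [0, 0, 0]]

```text
time_s: 24.55
tool_pos: [0.4797, 0.1115, 0.0534]
eef_rot: [2.454, 1.961, -0.004]
contact_force: [0.3, -0.4, -2.0]
gripper_width: 0.0247
```

Request:
send_rows:
  plan:
    - [[0, 2.2, 0], [0, 0, 0]]
    - [[0, 2, 0], [0, 0, 0]]
    - [[0, 2, 0], [0, 0, 0]]
    - [[0, 2, 0], [0, 0, 0]]
    - [[0, 2, 0], [0, 0, 0]]

```text
time_s: 25.05
tool_pos: [0.4901, 0.1121, 0.053]
eef_rot: [2.451, 1.964, -0.005]
contact_force: [-2.9, -0.7, -1.8]
gripper_width: 0.0254
```

Request:
send_rows:
  plan:
    - [[0, 2, 0], [0, 0, 0]]
    - [[0, 2, 0], [0, 0, 0]]
    - [[0, 0, 0], [0, 0, 0]]

```text
time_s: 25.35
tool_pos: [0.4938, 0.111, 0.0531]
eef_rot: [-2.452, -1.964, 0.005]
contact_force: [-3.9, -1.2, -3.0]
gripper_width: 0.0248
```

Run:
```python
from h import *
from bench import snapshot
p,R=now()
s=snapshot("top"); crop(s,180,130,130,120,4.9,"pics/m2.png"); np.savez("top8.npz",**s)
```

```text
t 25.35 p [0.4938 0.111  0.0531] jawyaw -12.61 tilt 0.18 F [-3.9 -1.2 -3. ] w 0.0248 mould [-0.0685 -0.022 ] q [-0.71  0.38  0.44  2.13 -0.25  0.68 -0.32]
```

View pics/m2.png

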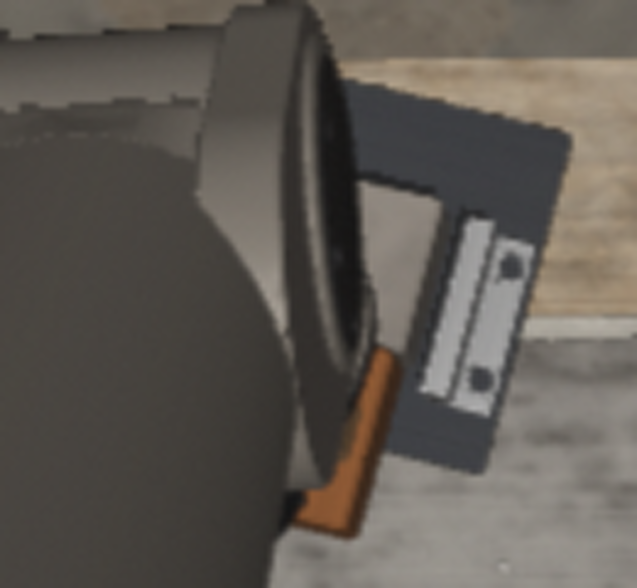

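Request:
send_rows:
  plan:
    - [[0, -7, 0], [0, 0, 0]]
    - [[7, -6, 0], [0, 0, 0]]
    - [[18, 0, 0], [0, 0, 0]]
    - [[18, 0, 0], [0, 0, 0]]
    - [[9, 3, 0], [0, 0, 0]]

```text
time_s: 25.9
tool_pos: [0.4965, 0.1672, 0.0533]
eef_rot: [2.449, 1.967, -0.001]
contact_force: [0.6, 0.2, -3.2]
gripper_width: 0.0245
```

Request:
send_rows:
  plan:
    - [[0, 2.2, 0], [0, 0, 0]]
    - [[0, 2, 0], [0, 0, 0]]
    - [[0, 2, 0], [0, 0, 0]]
    - [[0, 2, 0], [0, 0, 0]]
    - [[0, 2, 0], [0, 0, 0]]

```text
time_s: 26.4
tool_pos: [0.5056, 0.1613, 0.0532]
eef_rot: [-2.453, -1.963, 0.004]
contact_force: [-5.3, 1.9, 0.7]
gripper_width: 0.0248
```

Request:
send_rows:
  plan:
    - [[0, 2, 0], [0, 0, 0]]
    - [[0, 2, 0], [0, 0, 0]]
    - [[0, 0, 0], [0, 0, 0]]

```text
time_s: 26.7
tool_pos: [0.5096, 0.1607, 0.0531]
eef_rot: [2.452, 1.963, -0.004]
contact_force: [-3.5, 0.7, -1.7]
gripper_width: 0.0246
```

Run:
```python
from h import *
from bench import snapshot
p,R=now()
s=snapshot("top"); crop(s,180,130,130,120,4.9,"pics/m3.png"); np.savez("top8.npz",**s)
```

```text
t 26.7 p [0.5096 0.1607 0.0531] jawyaw -12.63 tilt 0.14 F [-3.5  0.7 -1.7] w 0.0246 mould [-0.064  0.03 ] q [-0.77  0.42  0.43  2.07 -0.26  0.71 -0.4 ]
```

View pics/m3.png

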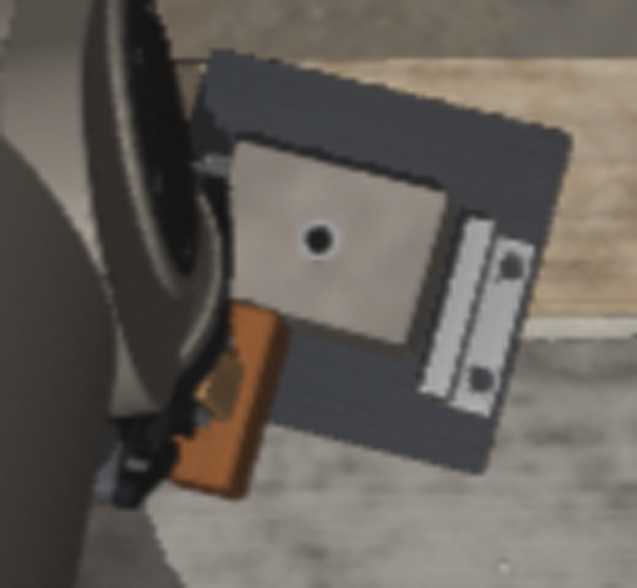

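Request:
send_rows:
  plan:
    - [[0, -7, 0], [0, 0, 0]]
    - [[-7, -6, 0], [0, 0, 0]]
    - [[-18, 0, 0], [0, 0, 0]]
    - [[-18, 0, 0], [0, 0, 0]]
    - [[-9, 3, 0], [0, 0, 0]]

```text
time_s: 27.25
tool_pos: [0.488, 0.1096, 0.0535]
eef_rot: [2.453, 1.961, -0.004]
contact_force: [0.2, -0.1, -2.6]
gripper_width: 0.0248
```

Request:
send_rows:
  plan:
    - [[0, 2.2, 0], [0, 0, 0]]
    - [[0, 2, 0], [0, 0, 0]]
    - [[0, 2, 0], [0, 0, 0]]
    - [[0, 2, 0], [0, 0, 0]]
    - [[0, 2, 0], [0, 0, 0]]

```text
time_s: 27.75
tool_pos: [0.4984, 0.1104, 0.0531]
eef_rot: [2.451, 1.965, -0.004]
contact_force: [-4.6, 0.3, -0.3]
gripper_width: 0.0247
```

Request:
send_rows:
  plan:
    - [[0, 2, 0], [0, 0, 0]]
    - [[0, 2, 0], [0, 0, 0]]
    - [[0, 0, 0], [0, 0, 0]]

```text
time_s: 28.05
tool_pos: [0.5017, 0.1092, 0.053]
eef_rot: [-2.451, -1.964, 0.006]
contact_force: [-6.1, -0.4, 1.5]
gripper_width: 0.0246
```

Request:
send_rows:
  plan:
    - [[0, -7, 0], [0, 0, 0]]
    - [[7, -6, 0], [0, 0, 0]]
    - [[18, 0, 0], [0, 0, 0]]
    - [[18, 0, 0], [0, 0, 0]]
    - [[9, 3, 0], [0, 0, 0]]

```text
time_s: 28.55
tool_pos: [0.5047, 0.1654, 0.0533]
eef_rot: [2.449, 1.967, -0.001]
contact_force: [-1.0, -0.8, -2.6]
gripper_width: 0.0246
```

Request:
send_rows:
  plan:
    - [[0, 2.2, 0], [0, 0, 0]]
    - [[0, 2, 0], [0, 0, 0]]
    - [[0, 2, 0], [0, 0, 0]]
    - [[0, 2, 0], [0, 0, 0]]
    - [[0, 2, 0], [0, 0, 0]]

```text
time_s: 29.05
tool_pos: [0.5138, 0.1596, 0.0532]
eef_rot: [-2.453, -1.963, 0.004]
contact_force: [-6.2, 1.9, 1.4]
gripper_width: 0.0248
```

Request:
send_rows:
  plan:
    - [[0, 2, 0], [0, 0, 0]]
    - [[0, 2, 0], [0, 0, 0]]
    - [[0, 0, 0], [0, 0, 0]]

```text
time_s: 29.35
tool_pos: [0.5179, 0.1588, 0.0531]
eef_rot: [2.452, 1.963, -0.004]
contact_force: [-3.3, 1.2, -2.0]
gripper_width: 0.0246
```

Run:
```python
from h import *
from bench import snapshot
p,R=now()
s=snapshot("top"); crop(s,180,130,130,120,4.9,"pics/m4.png"); np.savez("top8.npz",**s)
```

```text
t 29.35 p [0.5179 0.1588 0.0531] jawyaw -12.64 tilt 0.13 F [-3.3  1.2 -2. ] w 0.0246 mould [-0.0555  0.0299] q [-0.76  0.43  0.43  2.05 -0.27  0.71 -0.39]
```

View pics/m4.png

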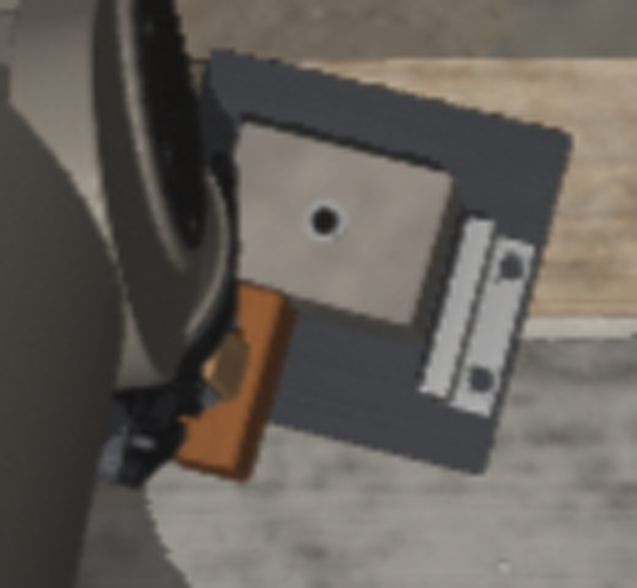

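Request:
send_rows:
  plan:
    - [[0, -7, 0], [0, 0, 0]]
    - [[-7, -6, 0], [0, 0, 0]]
    - [[-18, 0, 0], [0, 0, 0]]
    - [[-18, 0, 0], [0, 0, 0]]
    - [[-9, 3, 0], [0, 0, 0]]

```text
time_s: 29.9
tool_pos: [0.4962, 0.1077, 0.0535]
eef_rot: [2.454, 1.961, -0.004]
contact_force: [1.0, 1.1, -1.9]
gripper_width: 0.0247
```

Request:
send_rows:
  plan:
    - [[0, 2.2, 0], [0, 0, 0]]
    - [[0, 2, 0], [0, 0, 0]]
    - [[0, 2, 0], [0, 0, 0]]
    - [[0, 2, 0], [0, 0, 0]]
    - [[0, 2, 0], [0, 0, 0]]

```text
time_s: 30.4
tool_pos: [0.5067, 0.1086, 0.0531]
eef_rot: [2.452, 1.964, -0.004]
contact_force: [-3.6, -0.8, 0.1]
gripper_width: 0.0251
```

Request:
send_rows:
  plan:
    - [[0, 2, 0], [0, 0, 0]]
    - [[0, 2, 0], [0, 0, 0]]
    - [[0, 0, 0], [0, 0, 0]]

```text
time_s: 30.7
tool_pos: [0.5105, 0.1074, 0.0531]
eef_rot: [2.452, 1.964, -0.004]
contact_force: [-2.1, -0.1, -4.0]
gripper_width: 0.0248
```

Request:
send_rows:
  plan:
    - [[0, -7, 0], [0, 0, 0]]
    - [[7, -6, 0], [0, 0, 0]]
    - [[18, 0, 0], [0, 0, 0]]
    - [[18, 0, 0], [0, 0, 0]]
    - [[9, 3, 0], [0, 0, 0]]

```text
time_s: 31.2
tool_pos: [0.5128, 0.1636, 0.0533]
eef_rot: [2.449, 1.967, -0.001]
contact_force: [0.7, -0.8, -3.2]
gripper_width: 0.0244
```

Request:
send_rows:
  plan:
    - [[0, 2.2, 0], [0, 0, 0]]
    - [[0, 2, 0], [0, 0, 0]]
    - [[0, 2, 0], [0, 0, 0]]
    - [[0, 2, 0], [0, 0, 0]]
    - [[0, 2, 0], [0, 0, 0]]

```text
time_s: 31.7
tool_pos: [0.522, 0.1577, 0.0531]
eef_rot: [-2.453, -1.963, 0.004]
contact_force: [-3.8, 1.7, 0.8]
gripper_width: 0.0245
```

Request:
send_rows:
  plan:
    - [[0, 2, 0], [0, 0, 0]]
    - [[0, 0, 0], [0, 0, 0]]

```text
time_s: 31.9
tool_pos: [0.5241, 0.1575, 0.0531]
eef_rot: [2.452, 1.963, -0.004]
contact_force: [-2.8, 1.6, -2.6]
gripper_width: 0.0247
```

Run:
```python
from h import *
from bench import snapshot
p,R=now()
s=snapshot("top"); crop(s,180,130,130,120,4.9,"pics/m5.png"); np.savez("top8.npz",**s)
```

```text
t 31.9 p [0.5241 0.1575 0.0531] jawyaw -12.63 tilt 0.13 F [-2.8  1.6 -2.6] w 0.0247 mould [-0.0491  0.03  ] q [-0.75  0.44  0.43  2.04 -0.27  0.72 -0.38]
```

View pics/m5.png

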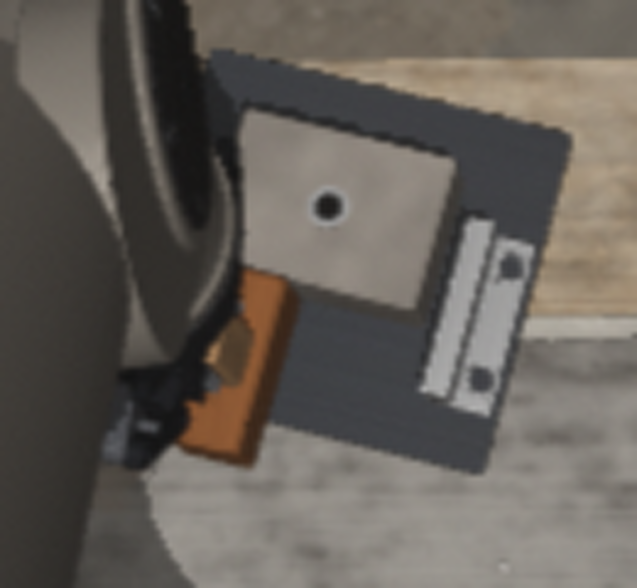

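Request:
send_rows:
  plan:
    - [[0, -5, 0], [0, 0, 0]]
    - [[0, -15, 0], [0, 0, 0]]
    - [[0, -20, 0], [0, 0, 0]]
    - [[0, -15, -5], [0, 0, 0]]
    - [[0, -5, -15], [0, 0, 0]]

```text
time_s: 32.45
tool_pos: [0.4628, 0.171, 0.0728]
eef_rot: [-2.451, -1.965, 0.007]
contact_force: [-0.0, 0.1, -2.2]
gripper_width: 0.025
```

Request:
send_rows:
  plan:
    - [[0, 0, -25], [0, 0, 0]]
    - [[0, 0, -20], [0, 0, 0]]
    - [[-15, 3, 0], [0, 0, 0]]
    - [[-30, 8, 0], [0, 0, 0]]
    - [[-38, 10, 0], [0, 0, 0]]

```text
time_s: 32.95
tool_pos: [0.4673, 0.0849, 0.1181]
eef_rot: [2.449, 1.967, -0.002]
contact_force: [0.8, -0.6, -2.2]
gripper_width: 0.0246
```

Request:
send_rows:
  plan:
    - [[-38, 10, 0], [0, 0, 0]]
    - [[-38, 10, 0], [0, 0, 0]]
    - [[-38, 10, 0], [0, 0, 0]]
    - [[-30, 8, 0], [0, 0, 0]]
    - [[-20, 5, 0], [0, 0, 0]]

```text
time_s: 33.45
tool_pos: [0.4729, -0.0869, 0.1182]
eef_rot: [2.454, 1.961, -0.003]
contact_force: [0.3, -0.0, -1.4]
gripper_width: 0.0248
```

Request:
send_rows:
  plan:
    - [[-12, 2, 0], [0, 0, 0]]
    - [[0, 0, 0], [0, 0, 0]]
    - [[0, 0, 0], [0, 0, 0]]

```text
time_s: 33.75
tool_pos: [0.4732, -0.0957, 0.1184]
eef_rot: [2.452, 1.964, -0.003]
contact_force: [0.5, -0.4, -2.0]
gripper_width: 0.0245
```

Run:
```python
from h import *
from bench import snapshot
p,R=now()
s=snapshot("top"); crop(s,180,130,130,120,4.9,"pics/n1.png"); np.savez("top9.npz",**s)
s=snapshot("scene"); crop(s,150,80,270,220,2.6,"pics/n2.png"); np.savez("scene9.npz",**s)
p,R=now()
```

```text
t 33.75 p [ 0.4732 -0.0957  0.1184] jawyaw -12.61 tilt 0.12 F [ 0.5 -0.4 -2. ] w 0.0245 mould [-0.0436 -0.2282] q [-0.46  0.25  0.61  2.14 -0.19  0.81  0.05]
t 33.85 p [ 0.4735 -0.0952  0.1185] jawyaw -12.53 tilt 0.11 F [ 0.7  0.3 -2.8] w 0.0246 mould [-0.0434 -0.2276] q [-0.46  0.25  0.61  2.14 -0.19  0.81  0.05]
```

View pics/n1.png

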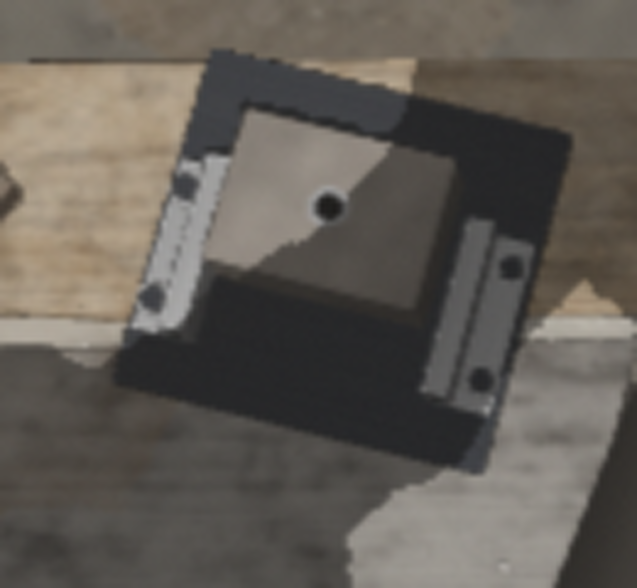

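View pics/n2.png

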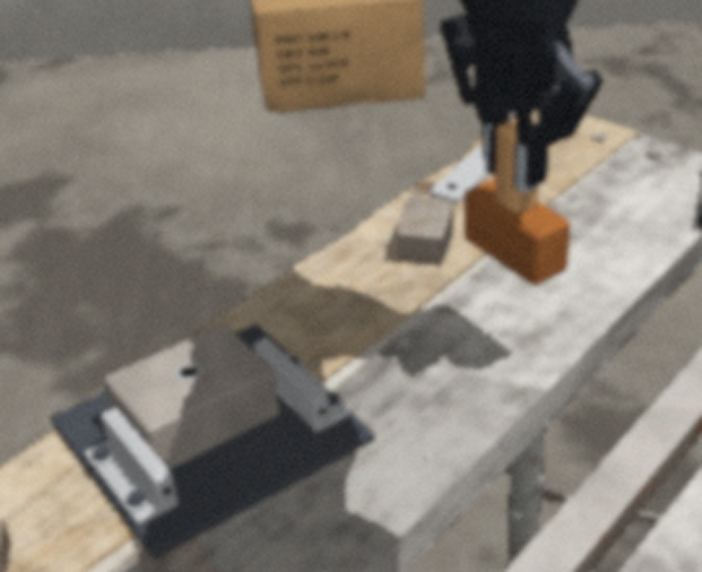

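Run:
```python
from h import *
blk(load("top9.npz"),[(244,108),(457,158),(413,308),(203,258)],4.9,180,130)
print(pm(load("top9.npz"),[(328,206)],4.9,180,130))
```

```text
corners [[0.06, 0.0516], [0.0605, -0.0436], [-0.0079, -0.0422], [-0.0083, 0.0506]] c [0.0261 0.0041] yaw 0.1 sizes [np.float64(0.0952), np.float64(0.0685), np.float64(0.0929), np.float64(0.0684)] tapL [-0.0089  0.0341] tapR [-0.0089 -0.0259]
[[0.0266253  0.00479816]]
```

Request:
send_rows:
  plan:
    - [[-1, -2, 20], [0, 0, 0]]
    - [[0, -1, 20], [0, 0, 0]]
    - [[0, 0, 20], [0, 0, 0]]
    - [[0, 0, 12], [0, 0, 0]]
    - [[0, 0, 4], [0, 0, 0]]

```text
time_s: 34.35
tool_pos: [0.4699, -0.0962, 0.0417]
eef_rot: [-2.451, -1.965, 0.005]
contact_force: [-0.4, -0.0, -1.4]
gripper_width: 0.0248
```

Request:
send_rows:
  plan:
    - [[0, 0, 1.5], [0, 0, 0]]
    - [[0, 0, 1], [0, 0, 0]]
    - [[0, 0, 0], [0, 0, 0]]

```text
time_s: 34.65
tool_pos: [0.4708, -0.0967, 0.0407]
eef_rot: [2.451, 1.963, -0.002]
contact_force: [-1.6, 0.1, -3.0]
gripper_width: 0.0246
```

Request:
send_rows:
  plan:
    - [[0, 0, 1], [0, 0, 0]]
    - [[0, 0, 1], [0, 0, 0]]
    - [[0, 0, 0], [0, 0, 0]]

```text
time_s: 34.95
tool_pos: [0.4704, -0.0967, 0.0382]
eef_rot: [2.452, 1.964, -0.003]
contact_force: [-0.2, 0.2, -2.0]
gripper_width: 0.0248
```

Request:
send_rows:
  plan:
    - [[0, 0, 0.7], [0, 0, 0]]
    - [[0, 0, 0], [0, 0, 0]]

```text
time_s: 35.15
tool_pos: [0.4707, -0.0968, 0.0379]
eef_rot: [2.452, 1.963, -0.002]
contact_force: [-2.7, 1.0, 11.3]
gripper_width: 0.0246
```

Contact with the bench (+11 N). Releasing, then rising straight up.

Request:
send_rows:
  plan:
    - [[0, 0, 0], [0, 0, 0]]
    - [[0, 0, 0], [0, 0, 0]]
    - [[0, 0, 0], [0, 0, 0]]
    - [[0, 0, 0], [0, 0, 0]]
    - [[0, 0, 0], [0, 0, 0]]
  grip: 100
  squeeze: 40

```text
time_s: 35.65
tool_pos: [0.4704, -0.0968, 0.0375]
eef_rot: [2.452, 1.964, -0.003]
contact_force: [0.1, -0.4, 0.2]
gripper_width: 0.0853
```

Request:
send_rows:
  plan:
    - [[0, 0, -5], [0, 0, 0]]
    - [[0, 0, -20], [0, 0, 0]]
    - [[0, 0, -35], [0, 0, 0]]
    - [[0, 0, -45], [0, 0, 0]]
    - [[0, 0, -40], [0, 0, 0]]

```text
time_s: 36.15
tool_pos: [0.4702, -0.097, 0.1845]
eef_rot: [2.452, 1.962, -0.003]
contact_force: [0.3, 0.5, 0.0]
gripper_width: 0.0855
```

Request:
send_rows:
  plan:
    - [[-30, 0, 0], [0, 0, 0]]
    - [[-45, 0, 0], [0, 0, 0]]
    - [[-45, 0, 0], [0, 0, 0]]
    - [[-30, 0, 0], [0, 0, 0]]
    - [[0, 0, 0], [0, 0, 0]]

```text
time_s: 36.65
tool_pos: [0.4362, -0.2469, 0.1834]
eef_rot: [2.456, 1.956, -0.003]
contact_force: [0.4, 0.7, 0.6]
gripper_width: 0.0852
```

Run:
```python
from h import *
from bench import snapshot
p,R=now()
s=snapshot("top"); crop(s,180,130,240,150,3.2,"pics/o1.png"); np.savez("top10.npz",**s)
s=snapshot("scene"); crop(s,150,80,270,220,2.6,"pics/o2.png"); np.savez("scene10.npz",**s)
p,R=now()
```

```text
t 36.65 p [ 0.4362 -0.2469  0.1834] jawyaw -12.94 tilt 0.16 F [0.4 0.7 0.6] w 0.0852 mould [-0.0467 -0.3838] q [-0.28  0.19  0.76  2.04 -0.16  0.96  0.34]
t 36.75 p [ 0.4374 -0.2434  0.1829] jawyaw -12.72 tilt 0.11 F [0.1 1.4 0.2] w 0.0853 mould [-0.0463 -0.3801] q [-0.29  0.19  0.76  2.04 -0.16  0.96  0.33]
```

View pics/o1.png

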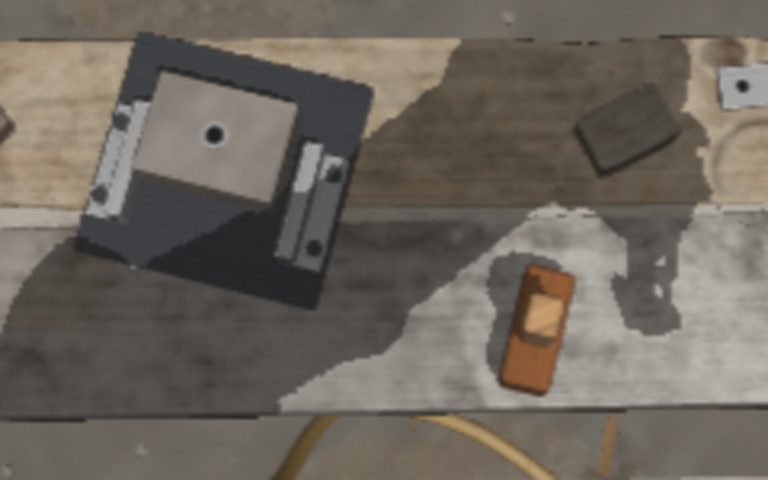

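View pics/o2.png

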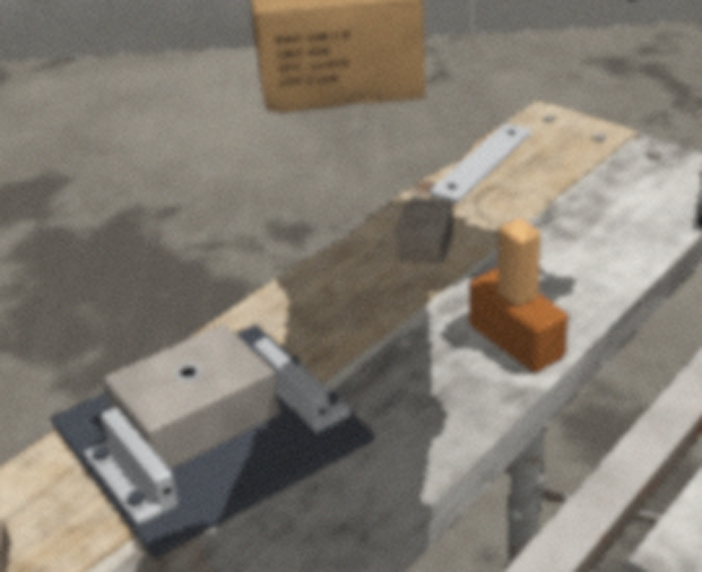

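Run:
```python
from h import *
t=load("top10.npz"); f=lambda a:(np.array(a,float)+.5)/3.2-.5+[180,130]
print("mallet",ray(t,f([(550,316)]),.105).round(4)," head",ray(t,f([(527,267),(575,276),(546,394),(501,381)]),.044).mean(0).round(4))
from bench import job_done,observe
print(job_done()); print(observe()["time_s"])
```

```text
mallet [[ 0.4693 -0.1024  0.105 ]]  head [ 0.4689 -0.0982  0.044 ]
the job is handed in; nothing more can be done
None
the job is handed in; nothing more can be done
```

The block now stands about 20 mm out of the mould, square. The mallet is upright on the bench beside it and released. I handed the job in at about 36.8 s of robot time, before the 58 s limit; no verdict was reported.

**What went wrong on the way:** I carried the mallet in too low at first, and it hit the right rail or the block. That swung the mallet sideways in the grip and turned the block by about 9°. I stood the mallet back on the bench by tilting the gripper, pressing it down with up to 66 N at the wrist. I then gripped it again with 120 N.

**Tapping:** I touched the left part first, then tapped the right part to straighten the block. After that I tapped left and right in turn, four taps on the left and three on the right. The highest wrist force I read during the taps was about 11 N.

**Last checks, from the images:**
- **Block:** in the top view taken just after the last tap, both tap spots are at mould x of about -9 mm, the far end is about 20 mm beyond the rails, and the turn is about 0.1°. It has shifted about 4 mm to the left between the rails. The last frames before handing in show no change by eye.
- **Mallet:** the handle top and head agree within about 4 mm, so it stands upright within the reading error. It is about 0.24 m from the mould's origin, and the open gripper is well clear of it.

**Disagreements:** the fingertips showed about 20 mm higher in the pictures than the stated tool point. The mallet sat about 5 mm to the right of the gripper's centre line. I allowed for both.

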